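Unlock the bench shaker, load it, then bolt and clamp its guard shut

ROBOT

A 6-joint arm with a two-finger parallel gripper is mounted at the origin on a cart in front of the work surface, level with it; the furniture and walls round the work are solid. World frame = base frame: x ahead of the robot, y to its left, z up, the work surface at z = 0. Lengths are in m, angles in rad, forces in N, time in s.
With the tool pointing down it reaches from about 0.375 to 0.9 m from the base axis. Payload 3.1 kg.
Tool frame: the origin (TCP) lies where the fingers leave the gripper's body, on its centre line; the fingertips stand 70 mm ahead of it and the grasp point (between the pads) lies 51 mm ahead of it; z points along the fingers, y is the line along which they close (so a half turn about z gives the same grasp; the last joint's range is limited). The gripper opens to 87 mm and grips with 3 to 60 N. Pads are 19 mm wide; open, the fingers measure 117 mm over their backs; the gripper's body (75 mm by 190 mm) begins 51 mm behind the grasp point.
Start: joints at [-1.317, 0.527, 1.433, -0, 1.181, -0.178], TCP at [0.262, -0.568, 0.292] pointing down, gripper open.
Joint ranges: [-3.08, 3.08], [-0.75, 2.2], [0.22, 2.44], [-1.43, 4.57], [0, 2.65], [-2.85, 2.85]. Speed limits (rad/s): [2.79, 2.79, 3.14, 3.14, 3.14, 3.14].

INTERFACE

Orientations are given as a unit quaternion [x, y, z, w].
In Python, from rig import robot gives the robot as it stands.
- The arm moves only by the tool send_rows, never from a script. Its argument "deltas" is text: rows parted by semicolons, each of 7 numbers parted by spaces: the shift along the tool's x, y, z in mm, then the turn, a rotation vector about the tool's x, y, z in degrees, then the opening, from 0 (shut) to 1 (fully open). A call has 1 to 10 rows; each row shifts and turns the commanded pose from where the row before left it, along the tool's axes as they then stand; what a row does not reach is not made up. A row lasts 1/8 s, in which the tool goes at most 62.5 mm and 10.7 degrees, less where a joint would pass 70% of its speed; a pose out of reach is approached as far as the arm can. A call is refused whole if a number of a shift passes 62.5 or a number of a turn 10.7, either way. A call with a gripper value outside its range is refused whole. The fingers move at their own pace and stop on an object; "newtons" is the grip in N (left out, the last holds). Time passes only in rows, so rows that do not move let the fingers close. It gives the time, the measured TCP pose, the force, the opening and the grip force at its end, in the units of the state.
- robot.get_obs(): the state, without advancing time (a new reading comes with each control period).
- robot.camera(name): name is "scene" or "top" or "wrist"; returns a dict with "image" (384x512x3 uint8, red, green, blue), "depth" (384x512 float32, m along the optical axis (not along the pixel's ray), 0 where there is no reading), "fovy" (degrees; the focal length in pixels is half the picture's height over the tangent of half this angle, whatever the lens; pixels are square), "cx", "cy" (the principal point, pixels), "rvec" (rotation vector, rad) and "tvec" (3), from world to camera coordinates, as OpenCV has them. Camera axes: x right, y down, z forward; pixel columns grow to the right and rows downward; lengths in m; the calibration is good to about 2 mm. A picture is of the moment at which its call begins.
- robot.hand_in(): hands the job in; it is judged then, once.
Trained networks look in the newest picture that a camera, given by its name, has taken for a name from the list of things; names that differ only in an ending like _2 or _b are one class to them, and where a whole thing is asked for, a point or a joint stands for the part that bears it (a point fixed in the world has none). Each returns a list of dicts, best first, with "p" (0 to 1); they miss things now and then, are a little off and sometimes report something else, mostly with a low value. They report only what shows in the picture. A call takes as long as a camera call. They do not tell look-alikes from the thing itself.
- robot.find_in(camera, thing): "box" ([left, top, right, bottom] in pixels, round what is visible of it).
- robot.cut_out(camera, thing): "region" (384x512 bool, what is visible of it) and "box" ([left, top, right, bottom] in pixels, round what is visible of it).
The state is a dict: "time": time; "q": joint angles; "joint_velocities": joint speeds; "joint_torque": joint torques, N m; "position": TCP position; "tool_rot": TCP orientation; "ft_force": force on the tool from outside, world axes, zero at the start; "moment": the same for the moment, N m; "grip_width": finger opening in m; "grip_force": force on a finger pad.
Only numpy, scipy, OpenCV 4.12 (cv2) and the standard library are available. Lean on these libraries where they do the work, as an engineer would, in place of code of your own. Each camera call takes 0.05 s, during which the arm holds its last target. There are 200 camera calls.

TASK

The shaker is shut and locked: flip its red cam lever fully open, draw the bolt fully back, only then slide the clear guard fully open, and stand every squat amber sample pot that is on the desk upright in the sample tray, each on the floor of a cell. When all are in, slide the guard fully shut, push the bolt fully home into its keeper, and last of all flip the cam lever back over its high point until it snaps closed. Leave the solvent tin and the roll of tape where they are.

Things in the scene. Friction and masses are not known exactly. Their poses are not given: they have to be found in the camera images.
- shaker: white bench shaker fixed to the desk, 176 mm (x) by 295 mm (y -125 to +170); origin on the desk, x away from the robot, y along its length (yaw within 0.12 rad). +y half: tray of 4 cells 55 mm square, floor at z = 40 mm, blue lips between them 6 mm high. -y half: drive housing, 90 mm high. End plate at its +y end 112 mm high, carries the lever. Keeper post at x 86 to 101, y 103 to 133 mm, 124 mm high
- guard (a joint): position of the clear sliding guard (156 x 132 mm, top face 104 mm over the desk, no end walls): 0 = fully shut over the tray, against the end plate, 0.130 m = fully open, over the drive housing. It opens toward the shaker's -y; about 2 N of friction, stays where it is left. Starts shut
- guard_grip (a point): centre of the black grip bar on top of the guard: 60 mm long along the shaker's x, 12 mm wide (y), 14 mm high (z 124 to 138 mm over the desk), on two short posts; clear space beside it down to the guard's top at 104 mm; moves with the guard (guard shut: shaker x = 15, y = 28 mm)
- bolt (a joint): position of the barrel bolt on top of the guard: 0 = fully drawn back, 0.028 m = fully home in its keeper. It slides toward the shaker's +x; about 2 N of friction, stays where it is left. Starts home
- bolt_knob (a point): point on the axis of the bolt's black square knob, 14 x 14 mm, 8 mm below its top (knob from 116 to 146 mm over the desk); moves with bolt and guard. Guard shut and bolt = 0: shaker x = 28, y = 118 mm; the knob's steel guides beside it are lower than 120 mm
- lever (a joint): cam lever angle, hinge along the shaker's x: 0 = closed, handle over the guard pointing to the shaker's -y, 12 deg above level; 2.1 rad = open, leaning 42 deg outward (+y) past vertical. It swings up and over. A spring holds it at either end: up to about 10 N at the handle is needed to bring it to its high point at 0.7 rad, past which it snaps to the other end by itself. Starts closed
- lever_grip (a point): centre of the lever's red handle, 68 mm from the hinge; the handle is 14 mm wide (along the shaker's x), 13 mm thick and runs from 44 to 92 mm from the hinge; moves with the lever (when closed this point is 138 mm over the desk)
- lever_hinge (a point): hinge axis of the cam lever, 124 mm over the desk, at shaker x = -45 mm, y = +159 mm; axis along the shaker's x
- pot_0: squat sample pot, amber glass with a white screw lid, closed: a plain cylinder 44 mm in diameter, 36 mm tall, about 50 g. Origin at the centre of its underside, z up. Starts upright on the desk to the robot's left; may be absent
- pot_1: squat sample pot, amber glass with a white screw lid, closed: a plain cylinder 44 mm in diameter, 36 mm tall, about 50 g. Origin at the centre of its underside, z up. Starts upright on the desk to the robot's left; may be absent
- pot_2: squat sample pot, amber glass with a white screw lid, closed: a plain cylinder 44 mm in diameter, 36 mm tall, about 50 g. Origin at the centre of its underside, z up. Starts upright on the desk to the robot's left; may be absent
- pot_3: squat sample pot, amber glass with a white screw lid, closed: a plain cylinder 44 mm in diameter, 36 mm tall, about 50 g. Origin at the centre of its underside, z up. Starts upright on the desk to the robot's left; may be absent
- solvent_tin: bystander: flat brown tin with an orange label and white cap, 53 x 82 mm, 124 mm tall, origin at the centre of its underside
- tape_ring: bystander: black roll of tape lying flat, 55 mm diameter, 19 mm high, origin at the centre of its underside
- cell_0 (a point): centre of the floor of tray cell 0, 40 mm above the desk (shaker x = -38 mm, y = 29 mm)
- cell_1 (a point): centre of the floor of tray cell 1, 40 mm above the desk (shaker x = 38 mm, y = 29 mm)
- cell_2 (a point): centre of the floor of tray cell 2, 40 mm above the desk (shaker x = -38 mm, y = 88.5 mm)
- cell_3 (a point): centre of the floor of tray cell 3, 40 mm above the desk (shaker x = 38 mm, y = 88.5 mm)
There are look-alikes about, which are no part of the job. Leave any green look-alike of the pot_0 alone.

How it is judged:
On the way, in this order (a step that is already met when the one before it is completed fails the run):
1. the lever is flipped open and the bolt drawn back, with the guard still shut (value of joint lever above 1.9 rad and value of joint bolt below 0.004 m and value of joint guard below 0.01 m), for 0.2 s.
2. the guard is slid fully open (value of joint guard above 0.122 m), for 0.2 s.
3. every sample pot stands in the tray, with the guard still open (z of pot_0 in the frame of shaker between 0.036 and 0.0435 m and x of pot_0 in the frame of shaker between -0.066 and 0.066 m and y of pot_0 in the frame of shaker between 0.003 and 0.118 m and angle between each of pot_0, pot_1, pot_2, pot_3's own z axis and vertical below 0.12 rad and z of pot_1 in the frame of shaker between 0.036 and 0.0435 m and x of pot_1 in the frame of shaker between -0.066 and 0.066 m and y of pot_1 in the frame of shaker between 0.003 and 0.118 m and z of pot_2 in the frame of shaker between 0.036 and 0.0435 m and x of pot_2 in the frame of shaker between -0.066 and 0.066 m and y of pot_2 in the frame of shaker between 0.003 and 0.118 m and z of pot_3 in the frame of shaker between 0.036 and 0.0435 m and x of pot_3 in the frame of shaker between -0.066 and 0.066 m and y of pot_3 in the frame of shaker between 0.003 and 0.118 m and value of joint guard above 0.1 m), for 0.2 s.
4. the guard is slid fully shut (value of joint guard below 0.004 m), for 0.2 s.
5. the bolt is pushed home in its keeper, with the guard shut (value of joint bolt above 0.025 m and value of joint guard below 0.004 m), for 0.2 s.
6. the cam lever has snapped closed, with the bolt home (all of step 5 and value of joint lever below 0.1 rad), for 0.2 s.
At the end, for the whole second after the job is handed in: Every sample pot that was present stands upright (within 0.12 rad) and at rest on the floor of a tray cell, the guard is shut to within 4 mm, the bolt is home to within 3 mm and the cam lever is closed to within 0.1 rad (all of step 6 and z of pot_0 in the frame of shaker between 0.036 and 0.0435 m and x of pot_0 in the frame of shaker between -0.066 and 0.066 m and y of pot_0 in the frame of shaker between 0.003 and 0.118 m and angle between each of pot_0, pot_1, pot_2, pot_3's own z axis and vertical below 0.12 rad and z of pot_1 in the frame of shaker between 0.036 and 0.0435 m and x of pot_1 in the frame of shaker between -0.066 and 0.066 m and y of pot_1 in the frame of shaker between 0.003 and 0.118 m and z of pot_2 in the frame of shaker between 0.036 and 0.0435 m and x of pot_2 in the frame of shaker between -0.066 and 0.066 m and y of pot_2 in the frame of shaker between 0.003 and 0.118 m and z of pot_3 in the frame of shaker between 0.036 and 0.0435 m and x of pot_3 in the frame of shaker between -0.066 and 0.066 m and y of pot_3 in the frame of shaker between 0.003 and 0.118 m and linear speed of each of pot_0, pot_1, pot_2, pot_3 below 0.02 m/s); the robot touches nothing.
It fails at once if the guard is forced open while the bolt is home or the lever closed (value of joint guard above 0.02 m and (value of joint bolt above 0.014 m or value of joint lever below 0.7 rad)).
It fails at once if a bystander (solvent tin or tape roll) is moved more than 3 cm (distance of any of solvent_tin, tape_ring from where it was at the start of the episode above 0.03 m).
Of pot_0, pot_1, pot_2, pot_3 only 2 to 4 are there at a start; the rules pass over those that are not, and their reading is None.
At some moment in a run one of pot_0, pot_1, pot_2, pot_3 may be knocked a few centimetres aside while the robot is not near it.
It also fails if it takes over 210 s, if anything falls off the work surface, if the arm or the gripper's body presses on something with over 40 N, if the wrist force passes 120 N, or if a joint passes its speed limit or range.

## Working session

There is one attempt and no reset: what is moved stays moved. The work goes in short steps, Python scripts to look and compute and a tool call to move; the robot and the scene stay as the last step left them, time stands still between calls to the robot, and variables do not carry over. Pictures are saved under pics/ and viewed, at most 17 in all, crops included, and the job is handed in when it is done.

Besides the shell and the picture viewer there is one more tool, called after "Emit:" as name(argument=value, ...), one argument or row to a line, values as JSON. send_rows: Moves the arm, as the interface text tells. Its arguments: {"type":"object","properties":{"deltas":{"type":"string"},"newtons":{"type":"number"}},"required":["deltas"]}

```bash
ls; mkdir -p pics
cat > h.py <<'E'
import numpy as np, cv2
from rig import robot
from scipy.spatial.transform import Rotation as R
def cam(n):
    c=robot.camera(n); c['f']=c['image'].shape[0]/2/np.tan(np.radians(c['fovy'])/2)
    c['R']=cv2.Rodrigues(np.array(c['rvec'],float))[0]; c['t']=np.array(c['tvec'],float); return c
def cloud(c):
    d=c['depth']; v,u=np.mgrid[:d.shape[0],:d.shape[1]]
    P=np.stack([(u-c['cx'])/c['f']*d,(v-c['cy'])/c['f']*d,d],-1)
    W=(P-c['t'])@c['R']; W[d<=0]=np.nan; return W
def proj(c,p):
    q=c['R']@np.array(p)+c['t']; return q[:2]/q[2]*c['f']+[c['cx'],c['cy']]
def save(c,name,box=None,s=1):
    im=c['image'][:,:,::-1]
    if box: im=im[box[1]:box[3],box[0]:box[2]]
    cv2.imwrite('pics/'+name,cv2.resize(im,None,fx=s,fy=s,interpolation=cv2.INTER_CUBIC))
E
cat > a.py <<'E'
from h import *
o=robot.get_obs(); print({k:np.round(v,3) for k,v in o.items()})
for n in ['scene','top']:
    c=cam(n); save(c,n+'0.png',s=1.5); W=cloud(c)
    print(n,c['fovy'],'campos',-c['R'].T@c['t'])
    for t in ['pot_0','shaker','solvent_tin','tape_ring','guard_grip','bolt_knob','lever_grip']:
        for r in robot.cut_out(n,t):
            m=r['region']; p=W[m]; p=p[~np.isnan(p[:,0])]
            print(t,round(r['p'],2),np.round(r['box']),np.round(np.median(p,0),3) if len(p) else None, c['image'][m].mean(0).round())
E
python3 a.py
```

```text
pics
{'time': np.float64(0.0), 'q': array([-1.317,  0.528,  1.434, -0.   ,  1.181, -0.179]), 'joint_velocities': array([-0.   ,  0.001, -0.   , -0.   ,  0.   , -0.001]), 'joint_torque': array([  0.   , -44.004, -17.659,   0.063,   0.058,  -0.   ]), 'position': array([ 0.261, -0.567,  0.291]), 'tool_rot': array([ 0.977,  0.214, -0.   , -0.001]), 'ft_force': array([-0.894,  0.449, -0.681]), 'moment': array([-0.007,  0.02 , -0.001]), 'grip_force': np.float64(0.0), 'grip_width': np.float64(0.087)}
scene 48.32559195084734 campos [-0.05227154  0.92222918  1.08607605]
pot_0 0.66 [273. 248. 286. 263.] [0.411 0.198 0.035] [210. 201. 193.]
pot_0 0.55 [254. 272. 268. 289.] [0.397 0.316 0.036] [226. 218. 211.]
pot_0 0.46 [266. 260. 276. 273.] [0.408 0.259 0.036] [227. 221. 215.]
pot_0 0.43 [223. 170. 234. 185.] [0.784 0.005 0.03 ] [ 40. 138.  64.]
shaker 0.84 [303. 136. 373. 203.] [ 0.466 -0.233  0.091] [170. 167. 165.]
solvent_tin 0.83 [181. 271. 206. 316.] [0.499 0.493 0.097] [111.  77.  62.]
solvent_tin 0.29 [323. 155. 345. 171.] [ 0.456 -0.196  0.134] [194. 146. 150.]
tape_ring 0.19 [302. 13
[... 541 characters left out ...]
5] [232. 233. 233.]
shaker 0.96 [326. 184. 431. 252.] [ 0.49  -0.277  0.093] [203. 202. 200.]
solvent_tin 0.94 [116. 198. 146. 229.] [0.516 0.474 0.098] [131.  85.  61.]
tape_ring 0.33 [334. 229. 368. 232.] [ 0.46  -0.194  0.136] [206. 132. 129.]
tape_ring 0.32 [114. 201. 149. 227.] [0.519 0.472 0.098] [131.  85.  61.]
tape_ring 0.3 [323. 184. 429. 250.] [ 0.49  -0.278  0.093] [204. 202. 200.]
tape_ring 0.17 [216. 244. 228. 257.] [0.415 0.196 0.035] [232. 233. 233.]
guard_grip 0.93 [344. 191. 392. 249.] [ 0.504 -0.251  0.103] [193. 194. 196.]
bolt_knob 0.47 [348. 188. 353. 208.] [ 0.559 -0.202  0.12 ] [71. 70. 70.]
lever_grip 0.66 [333. 227. 370. 233.] [ 0.46  -0.185  0.135] [208. 134. 130.]
```

View pics/top0.png

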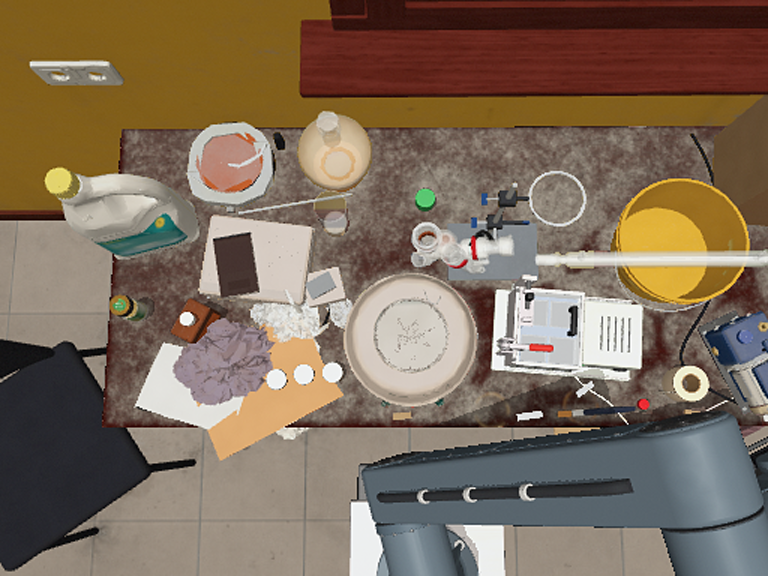

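View pics/scene0.png

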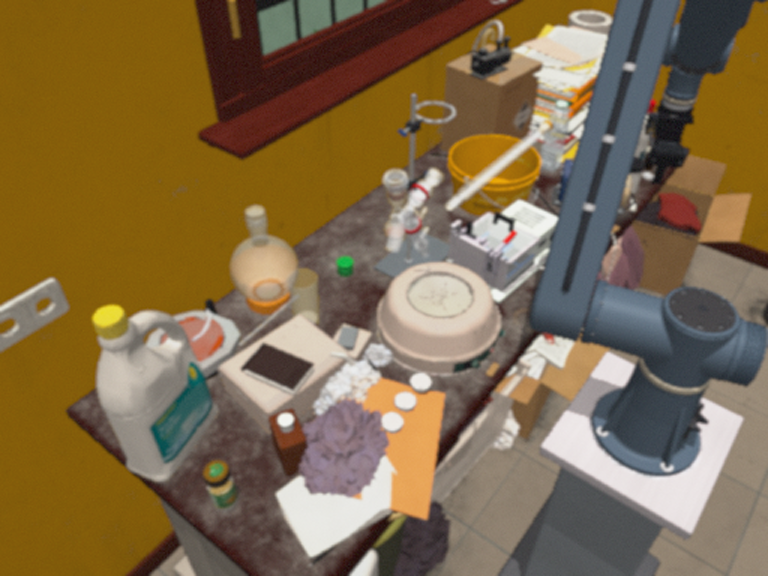

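The top view shows the three white-lidded pots at about (277,379), (304,374) and (333,372), scaled ×1.5. The green-lidded look-alike is at (425,198), the shaker at (565,330) and the tin at (197,318). I'll check obstacle heights and the shaker outline before moving.

```bash
cat > b.py <<'E'
from h import *
G={}
for n in ['top','scene']:
    W=cloud(cam(n)).reshape(-1,3); W=W[~np.isnan(W[:,0])]
    for x,y,z in W:
        if .2<x<1. and -.75<y<.6:
            k=(int(np.floor(x/.05)),int(np.floor(y/.05))); G[k]=max(G.get(k,0),z)
print('rows x, cols y .55..-.75 (mm)')
ys=range(10,-16,-1); print('      '+' '.join(f'{y*5:4d}' for y in ys))
for x in range(18,3,-1): print(f'{x*.05:.2f} ',' '.join(f'{int(G.get((x,y),-.001)*1000):4d}' for y in ys))
E
python3 b.py
```

```text
rows x, cols y .55..-.75 (mm)
        50   45   40   35   30   25   20   15   10    5    0   -5  -10  -15  -20  -25  -30  -35  -40  -45  -50  -55  -60  -65  -70  -75
0.90    54   65   67   64   67  139  437  438  669  663  647  517  516  517  517  515  515  521  522  516  516  506  492  479  444  439
0.85    58   64   66   72   67  151  436  438  438  437  436  437  439  438  437  438  438  437  439  438  438  439  438  438  439  438
0.80    60   63   62   65   58  145  433  433  434  433  433  434  435  436  434  434  435  436  436  437  436  436  436  437  437  437
0.75   312  213   69   94   85   71  145  146    7    8   44   43    7    8    7    8    8    6    8  142  141  142  142  351  348  393
0.70   320  228   92   97   90   93  145  145    7    9    7   14   23   20  407  406    6    9  140  141   15   15   60  288  289  288
0.65   189   89  116  116   91   92   90    6    7    8  356  350  406  474  407  406  399    7  140   77   13   13   13  140  134    5
0.60     7   90  117  115  110   96   86   74   58  114  366  366  295  308  405  406  201  197  175  177  176  175  1
[... 405 characters left out ...]
  115  160  160   -1
0.40    68   89   95   85   71   42   41   98  133  132  134  131  130  134  136  149  110  109   97   96    7   68   67  130  150   -1
0.35    56   74   82   68   45   42   40   38  124  130  131  129  111   10    7    9    8    9   11   14   62   68   68   94  126   98
0.30    27   50   47   29   28   22   17    9    8   68   71   67  622  755  827  835  827   17   19   18   15  569  561  339  103  106
0.25     4   24   26   23   17    3    4    5  295  416  504  587  690  770  824  835  831  710  687  614  612  502  490  336    3    4
0.20     0    0   21   12    0    0    0    0  332  434  517  606  688  739  811  833  831  755  629  572  338  514  486    0    0   -1
```

Emit:
send_rows(
  deltas="0 0 -40 0 0 8.2 1;0 0 -40 0 0 8.2 1;0 0 -40 0 0 8.3 1;30 -45 0 0 0 0 1;30 -45 0 0 0 0 1;30 -45 0 0 0 0 1;30 -45 0 0 0 0 1;30 -45 0 0 0 0 1;30 -45 0 0 0 0 1;20 -40 0 0 0 0 1",
)

```text
time: 2.15
position: [0.4623, -0.2557, 0.4124]
tool_rot: [1.0, 0.001, 0.0, 0.0]
ft_force: [-0.3, -0.7, -0.3]
grip_width: 0.0867
grip_force: 0.0
```

```bash
cat > c.py <<'E'
from h import *
o=robot.get_obs(); print(o['position'].round(4) if hasattr(o['position'],'round') else o['position'], R.from_quat(o['tool_rot']).as_matrix()[:,0].round(3))
c=cam('wrist'); save(c,'w1.png',s=1.5); W=cloud(c); print('campos',-c['R'].T@c['t'])
for t in ['guard_grip','bolt_knob','lever_grip','lever_hinge','shaker']:
    for r in robot.cut_out('wrist',t):
        m=r['region']; p=W[m]; p=p[~np.isnan(p[:,0])]
        print(t,round(r['p'],2),np.round(r['box']),np.round(np.median(p,0),3) if len(p) else None)
np.save('W1.npy',W); np.save('I1.npy',c['image'])
E
python3 c.py
```

```text
[ 0.4623 -0.2557  0.4124] [1.    0.002 0.001]
campos [ 0.54546339 -0.25553351  0.5053704 ]
guard_grip 0.76 [195.  61. 306. 193.] [ 0.512 -0.251  0.105]
bolt_knob 0.74 [203.  56. 218. 104.] [ 0.561 -0.204  0.118]
lever_grip 0.62 [168. 157. 242. 178.] [ 0.461 -0.189  0.135]
lever_hinge 0.98 [168.  47. 388. 195.] [ 0.505 -0.284  0.104]
shaker 0.91 [169.  46. 386. 192.] [ 0.506 -0.283  0.104]
```

View pics/w1.png

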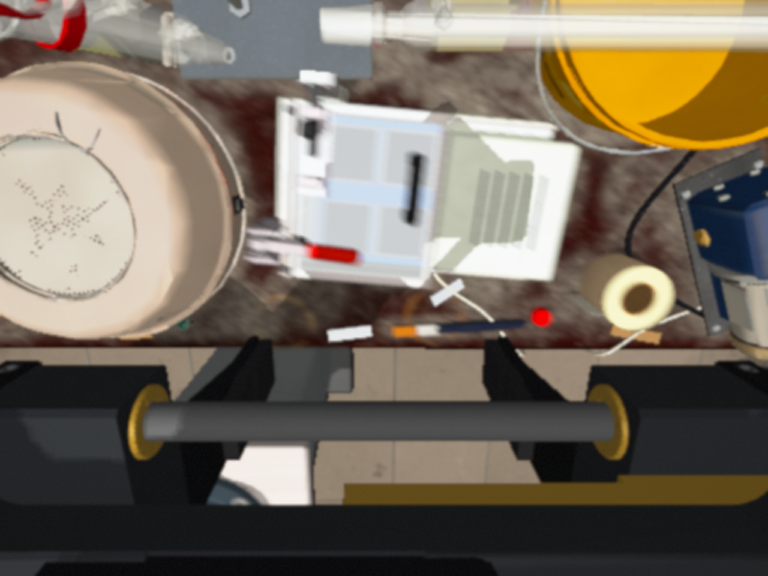

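The picture shows the shaker with a small yaw. The grip bar is at (413,188), the bolt knob at (310,130) and the red handle at (333,254), all scaled ×1.5. I'll fit the shaker pose from these three known points.

```bash
cat > d.py <<'E'
from h import *
from scipy.optimize import least_squares
c=cam('wrist'); im=c['image'].astype(int); hsv=cv2.cvtColor(c['image'],cv2.COLOR_RGB2HSV).astype(int)
def ray(u,v,z):
    C=-c['R'].T@c['t']; d=c['R'].T@np.array([(u-c['cx'])/c['f'],(v-c['cy'])/c['f'],1]); return C+d*(z-C[2])/d[2]
def blob(m,box):
    mm=np.zeros_like(m); x0,y0,x1,y1=box; mm[y0:y1,x0:x1]=m[y0:y1,x0:x1]
    n,l,s,ce=cv2.connectedComponentsWithStats(mm.astype(np.uint8)); k=1+np.argmax(s[1:,4]); 
    pts=np.argwhere(l==k)[:,::-1].astype(np.float32); return cv2.minAreaRect(pts),s[k]
dark=im.max(2)<70; red=(im[...,0]>120)&(im[...,1]<80)&(im[...,2]<80)
out={}
for nm,m,b,z in [('grip',dark,(260,90,300,160),.138),('knob',dark,(195,70,222,105),.146),('red',red,(195,155,245,182),.143)]:
    r,s=blob(m,b); p=ray(*r[0],z); out[nm]=p[:2]; print(nm,np.round(r[0],1),np.round(r[1],1),round(r[2],1),s,p.round(4))
mod={'grip':(15,28),'knob':(56,118),'red':(-45,93)}
W=cloud(c); 
def T(q,p): cs,sn=np.cos(q[2]),np.sin(q[2]); return np.array([q[0]+cs*p[0]-sn*p[1],q[1]+sn*p[0]+cs*p[1]])
f=lambda q: np.concatenate([T(q,np.array(mod[k])/1000)-out[k] for k in mod])
s=least_squares(f,[.47,-.28,0]); print(s.x.round(4),(f(s.x)*1000).round(1))
# housing edges: points z .085-.095
P=W.reshape(-1,3); P=P[(P[:,2]>.083)&(P[:,2]<.097)&(P[:,1]<-.30)&(P[:,1]>-.45)&(P[:,0]>.36)&(P[:,0]<.58)]
rr=cv2.minAreaRect((P[:,:2]*1000).astype(np.float32)); print('housing',rr, cv2.boxPoints(rr))
E
python3 d.py
```

```text
grip [276.3 125.9] [ 9.2 46.6] 6.2 [270 103  14  47 367] [ 0.5125 -0.2885  0.138 ]
knob [207.5  86.5] [13. 11.] 90.0 [202  80  12  14 134] [ 0.5585 -0.2059  0.146 ]
red [223.  169.3] [33.1  9.3] 8.1 [207 164  33  12 304] [ 0.4583 -0.2208  0.143 ]
[ 0.4945 -0.3171 -0.0831] [-0.8 -1.9  1.7  1.8 -0.9  0.1]
housing ((488.9358215332031, -376.83160400390625), (121.21216583251953, 132.16534423828125), 85.14521026611328) [[ 417.96106 -431.62762]
 [ 549.6523  -442.81287]
 [ 559.9106  -322.03558]
 [ 428.21936 -310.85034]]
```

```bash
cat > e.py <<'E'
from h import *
W=np.load('W1.npy'); o=robot.get_obs(); print('q',np.round(o['q'],2))
S=np.array([.4945,-.317]); a=-.085; A=np.array([[np.cos(a),-np.sin(a)],[np.sin(a),np.cos(a)]])
L=(W[...,:2]-S)@A*1000; Z=W[...,2]*1000
print('max z, rows shaker x, cols shaker y')
ys=range(200,-220,-20); print('     ',' '.join(f'{y:4d}' for y in ys))
for x in range(200,-140,-15):
    r=[]
    for y in ys:
        m=(abs(L[...,0]-x)<7.5)&(abs(L[...,1]-y)<10); r.append(f'{int(np.nanmax(Z[m])) if m.any() else -1:4d}')
    print(f'{x:4d} ',' '.join(r))
E
python3 e.py
```

```text
q [-0.72  0.27  1.51 -0.    1.36  0.85]
max z, rows shaker x, cols shaker y
       200  180  160  140  120  100   80   60   40   20    0  -20  -40  -60  -80 -100 -120 -140 -160 -180 -200
 200    -1   -1   -1   -1   -1   -1   -1   -1   -1   -1   -1   -1   -1   -1   -1   -1   -1   -1   -1   -1   -1
 185    -1   -1   16   17   18   16   16    2    0   -1   -1   -1   -1   -1   -1   -1   -1   -1   -1   -1   -1
 170    44   18   17   17   16   -1   -1   -1   -1   -1   -1   -1   -1   -1   -1   -1   -1   -1  166  167  163
 155    23   17   17   17   -1   -1    0    2    2    2  168  169  170  171  172  172  172  172  172  173  170
 140    17   17   17   17  165  167  171  170  203  200  173  174  173  173  173  173  173  173  172  171  170
 125   151   17   17   18  167  169  172  172  202  199  173  172  172  170  169  167  165  161  156    8    9
 110   153   16   17   16  161  161  163  163  161  157    2    2    3   79  138  138   80    0   -1    9    9
  95   279  288    8  126  126  126    8    8    8    9    7   10    2    7   70  138  138   76   30    0   67
  80     2    2   14  114
[... 939 characters left out ...]
  92   91   91   -1    2    1    2
 -55    58   -1  136  136  142  412  148  106  106  106  106   92   92   91   91   92   91   -1    1    1   63
 -70     1   -1  128  115  106  106  106  106  106  106  107   91   90   90   91   90   89   -1    2    2   64
 -85     2   -1   -1  105  105  105  106  105  106  105  105   20   22   21   21   20   20    1    1    1   63
-100     1    2    2   -1   -1   -1   -1   -1   -1   -1   -1    7    6    2    2    1    1    1    1   62   63
-115     3    2    2    1    2    3    1    2    2    1    2    6    6    6    2    1    3    2    2    2   64
-130     2    3    3    2    1    2    2    3    2    2    3    6    2    6    6    2    1   14   14    2    2
```

Emit:
send_rows(
  deltas="0 0 0 0 0 -10.6 0.6;0 0 0 0 0 -10.6 0.6;0 0 0 0 0 -10.6 0.6;0 0 0 0 0 -10.6 0.6;0 0 0 0 0 -10.6 0.6;0 0 0 0 0 -10.6 0.6;0 0 0 0 0 -10.6 0.6;0 0 0 0 0 -10.6 0.6;34 -8 50 0 0 0 0.6;0 0 50 0 0 0 0.6",
)

```text
time: 3.75
position: [0.4556, -0.2226, 0.3117]
tool_rot: [0.739, 0.674, 0.0, 0.001]
ft_force: [0.4, -0.6, 0.3]
grip_width: 0.0522
grip_force: 0.0
```

```bash
cat >> h.py <<'E'
S=np.array([.4945,-.317]); a=-.085; A=np.array([[np.cos(a),-np.sin(a)],[np.sin(a),np.cos(a)]])
def st():
    o=robot.get_obs(); M=R.from_quat(o['tool_rot']).as_matrix(); p=np.array(o['position'])
    g=p+.051*M[:,2]; l=A.T@(g[:2]-S)*1000
    print('t',round(float(o['time']),2),'grasp shaker xyz mm',l.round(1),(g[2]*1000).round(1),'world',g.round(4),'toolx yaw-shaker deg',np.degrees(np.arctan2(M[1,0],M[0,0])-a).round(2),'tilt z',M[:,2].round(3),'F',np.round(o['ft_force'],1),'w',round(float(o['grip_width'])*1000,1),'gf',round(float(o['grip_force']),1),'q',np.round(o['q'],2))
    return g,M
E
cat > f.py <<'E'
from h import *
st()
E
python3 f.py
```

```text
t 3.75 grasp shaker xyz mm [-46.7  90.8] 260.7 world [ 0.4557 -0.2226  0.2607] toolx yaw-shaker deg 89.66 tilt z [ 0.001 -0.001 -1.   ] F [ 0.4 -0.6  0.3] w 52.2 gf 0.0 q [-0.68  0.34  1.7   0.    1.1  -0.58]
```

Emit:
send_rows(
  deltas="2 2 41 0 0 0 0.6;0 0 41 0 0 0 0.6;0 0 40 0 0 0 0.6;0 0 0 0 0 0 0;0 0 0 0 0 0 0;0 0 0 0 0 0 0;0 0 0 0 0 0 0",
  newtons=30,
)

```text
time: 4.62
position: [0.4592, -0.2216, 0.1917]
tool_rot: [0.738, 0.675, 0.0, 0.002]
ft_force: [-0.2, -0.5, 0.2]
grip_width: 0.0201
grip_force: 0.0
```

```bash
python3 f.py; python3 -c "
import numpy as np
p=None
for t in np.arange(0,2.101,.15):
    f=np.radians(12)+t; q=(159-68*np.cos(f),124+68*np.sin(f)); 
    print(round(t,2),np.round(q,1), np.round(np.subtract(q,p),1) if p else '')
    p=q"
```

```text
t 4.62 grasp shaker xyz mm [-43.1  92. ] 140.7 world [ 0.4593 -0.2217  0.1407] toolx yaw-shaker deg 89.71 tilt z [ 0.002 -0.002 -1.   ] F [-0.2 -0.5  0.2] w 20.1 gf 0.0 q [-0.67  0.53  1.82 -0.    0.8  -0.58]
0.0 [ 92.5 138.1] 
0.15 [ 95.3 147.9] [2.9 9.8]
0.3 [ 99.6 157.2] [4.3 9.2]
0.45 [105.3 165.7] [5.6 8.5]
0.6 [112.1 173.2] [6.8 7.6]
0.75 [120.  179.7] [7.9 6.5]
0.9 [128.7 184.9] [8.8 5.2]
1.05 [138.2 188.7] [9.4 3.8]
1.2 [148.1 191.1] [9.9 2.4]
1.35 [158.2 192. ] [10.2  0.9]
1.5 [168.4 191.3] [10.2 -0.6]
1.65 [178.4 189.2] [10.  -2.2]
1.8 [187.9 185.6] [ 9.5 -3.6]
1.95 [196.8 180.6] [ 8.9 -5. ]
2.1 [204.8 174.3] [ 8.  -6.3]
```

Emit:
send_rows(
  deltas="0 0 2 0 0 0 0;0 0 0 0 0 0 0;0 0 0 0 0 0 0;3 0 -10 0 0 0 0;4.3 0 -9.2 0 0 0 0",
  newtons=30,
)

```text
time: 5.25
position: [0.4583, -0.2147, 0.2065]
tool_rot: [0.738, 0.675, -0.002, -0.0]
ft_force: [-2.3, -5.4, -13.3]
grip_width: 0.0136
grip_force: 30.0
```

```bash
python3 f.py
```

```text
t 5.25 grasp shaker xyz mm [-44.9  98.7] 155.5 world [ 0.4581 -0.2148  0.1555] toolx yaw-shaker deg 89.81 tilt z [-0.003 -0.002 -1.   ] F [ -2.3  -5.4 -13.3] w 13.6 gf 30.0 q [-0.66  0.5   1.81 -0.    0.83 -0.57]
```

Gripped; I'll follow the arc.

Emit:
send_rows(
  deltas="5.6 0 -8.5 0 0 0 0;6.8 0 -7.6 0 0 0 0;7.9 0 -6.5 0 0 0 0;8.8 0 -5.2 0 0 0 0;9.4 0 -3.8 0 0 0 0;9.9 0 -2.4 0 0 0 0;10.2 0 -1 0 0 0 0;10.2 0 0.6 0 0 0 0;10 0 2.2 0 0 0 0;9.5 0 3.6 0 0 0 0",
)

```text
time: 6.5
position: [0.4661, -0.1248, 0.2374]
tool_rot: [0.738, 0.675, -0.001, -0.001]
ft_force: [-4.0, 2.3, 10.0]
grip_width: 0.0139
grip_force: 30.0
```

```bash
python3 f.py
```

```text
t 6.5 grasp shaker xyz mm [-44.7 189. ] 186.4 world [ 0.466  -0.1248  0.1864] toolx yaw-shaker deg 89.78 tilt z [-0.002 -0.    -1.   ] F [-4.   2.3 10. ] w 13.9 gf 30.0 q [-0.49  0.42  1.84 -0.    0.88 -0.4 ]
```

Emit:
send_rows(
  deltas="8.9 0 5 0 0 0 0;8 0 6.3 0 0 0 0;0 0 0 0 0 0 0.5;0 0 0 0 0 0 0.5;0 0 0 0 0 0 0.5;0 0 -40 0 0 0 0.5;0 0 -40 0 0 0 0.5",
)

```text
time: 7.38
position: [0.4686, -0.1094, 0.3052]
tool_rot: [0.738, 0.674, -0.0, -0.001]
ft_force: [0.6, 0.3, 0.3]
grip_width: 0.0425
grip_force: 0.0
```

```bash
python3 f.py
```

```text
t 7.38 grasp shaker xyz mm [-43.5 204.7] 254.2 world [ 0.4685 -0.1093  0.2542] toolx yaw-shaker deg 89.67 tilt z [-0.001  0.001 -1.   ] F [0.6 0.3 0.3] w 42.5 gf 0.0 q [-0.46  0.32  1.77 -0.    1.06 -0.37]
```

Emit:
send_rows(
  deltas="0 0 0 0 0 -10.6 0.5;0 0 0 0 0 -10.6 0.5;0 0 0 0 0 -10.6 0.5;0 0 0 0 0 -10.6 0.5;0 0 0 0 0 -10.6 0.5;0 0 0 0 0 -10.6 0.5;0 0 0 0 0 -10.6 0.5;0 0 0 0 0 -10.6 0.5;0 0 0 0 0 -4.9 0.5;-33 -29 0 0 0 0 0.5",
)

```text
time: 8.62
position: [0.4971, -0.1396, 0.3045]
tool_rot: [0.047, 0.999, 0.001, -0.002]
ft_force: [1.3, -1.2, 0.7]
grip_width: 0.0434
grip_force: 0.0
```

Emit:
send_rows(
  deltas="-33 -29 0 0 0 0 0.5;-33 -29 0 0 0 0 0.5;0 0 0 0 0 0 0.5",
)

```text
time: 9.0
position: [0.5609, -0.2081, 0.3044]
tool_rot: [0.049, 0.999, -0.001, 0.001]
ft_force: [-1.0, 0.5, -0.3]
grip_width: 0.0436
grip_force: 0.0
```

```bash
python3 f.py
cat > g.py <<'E'
from h import *
W=cloud(cam('top')); P=W.reshape(-1,3); P=P[~np.isnan(P[:,0])]
L=(P[:,:2]-S)@A*1000; Z=P[:,2]*1000
def med(x0,x1,y0,y1,z0,z1):
    m=(L[:,0]>x0)&(L[:,0]<x1)&(L[:,1]>y0)&(L[:,1]<y1)&(Z>z0)&(Z<z1); return m.sum(), (L[m].min(0).round(),L[m].max(0).round(),L[m].mean(0).round(1),Z[m].max().round()) if m.any() else None
print('lever',med(-60,-30,120,240,145,260)); print('knob',med(10,75,100,135,135,150)); print('ring',med(60,250,-100,200,380,440)[1])
E
python3 g.py
```

```text
t 9.0 grasp shaker xyz mm [ 57.1 114.1] 253.4 world [ 0.561  -0.2082  0.2534] toolx yaw-shaker deg 179.27 tilt z [ 0.002 -0.002 -1.   ] F [-1.   0.5 -0.3] w 43.6 gf 0.0 q [-0.54  0.48  1.49 -0.    1.17 -2.01]
lever (np.int64(72), (array([-51., 167.]), array([-37., 223.]), array([-44.7, 201.1]), np.float64(196.0)))
knob (np.int64(0), None)
ring (array([129.,  85.]), array([222., 200.]), array([181.5, 141.2]), np.float64(414.0))
```

Emit:
send_rows(
  deltas="0 4 37 0 0 0.7 0.5;0 0 37 0 0 0 0.5;0 0 35 0 0 0 0.5;0 0 0 0 0 0 0;0 0 0 0 0 0 0;0 0 0 0 0 0 0;0 0 0 0 0 0 0;0 0 0 0 0 0 0",
  newtons=20,
)

```text
time: 10.05
position: [0.56, -0.2034, 0.1976]
tool_rot: [0.053, 0.999, -0.003, 0.001]
ft_force: [-1.3, -5.5, 1.4]
grip_width: 0.0137
grip_force: 20.0
```

```bash
python3 f.py
```

```text
t 10.05 grasp shaker xyz mm [ 55.8 118.5] 146.6 world [ 0.5602 -0.2037  0.1466] toolx yaw-shaker deg 178.79 tilt z [ 0.003 -0.006 -1.   ] F [-1.3 -5.5  1.4] w 13.7 gf 20.0 q [-0.53  0.61  1.6  -0.    0.93 -2.  ]
```

Emit:
send_rows(
  deltas="7 0 0 0 0 -1.2 0;8 0 0 0 0 0 0;8 0 0 0 0 0 0;7 0 0 0 0 0 0;0 0 0 0 0 0 0",
)

```text
time: 10.68
position: [0.5321, -0.201, 0.1976]
tool_rot: [0.044, 0.999, -0.003, 0.004]
ft_force: [4.1, -5.4, -1.3]
grip_width: 0.0138
grip_force: 20.0
```

```bash
python3 f.py
```

```text
t 10.68 grasp shaker xyz mm [ 28.1 118.5] 146.6 world [ 0.5325 -0.2013  0.1466] toolx yaw-shaker deg 179.88 tilt z [ 0.009 -0.006 -1.   ] F [ 4.1 -5.4 -1.3] w 13.8 gf 20.0 q [-0.56  0.58  1.67 -0.    0.89 -2.04]
```

Emit:
send_rows(
  deltas="2 0 0 0 0 0 0;0 0 0 0 0 0 0;0 0 0 0 0 0 0.5;0 0 0 0 0 0 0.5;0 0 0 0 0 0 0.5;0 0 -50 0 0 0 0.5;0 0 0 0 0 0 0.5",
)

```text
time: 11.55
position: [0.5292, -0.1989, 0.249]
tool_rot: [0.043, 0.999, -0.002, 0.003]
ft_force: [0.4, 0.2, -1.0]
grip_width: 0.0433
grip_force: 0.0
```

```bash
python3 f.py; python3 d.py 2>&1 | head -5
cat > i.py <<'E'
from h import *
import sys
c=cam('wrist'); save(c,sys.argv[1],s=1.5)
E
python3 i.py w2.png
```

```text
t 11.55 grasp shaker xyz mm [ 24.9 120.4] 198.0 world [ 0.5295 -0.1991  0.198 ] toolx yaw-shaker deg 179.93 tilt z [ 0.006 -0.004 -1.   ] F [ 0.4  0.2 -1. ] w 43.3 gf 0.0 q [-0.56  0.5   1.63  0.    1.   -2.04]
grip [289.5 119. ] [24. 19.] 90.0 [280 107  20  25 286] [ 0.4613 -0.1672  0.138 ]
Traceback (most recent call last):
  File "d.py", line 13, in <module>
    r,s=blob(m,b); p=ray(*r[0],z); out[nm]=p[:2]; print(nm,np.round(r[0],1),np.round(r[1],1),round(r[2],1),s,p.round(4))
        ~~~~^^^^^
```

View pics/w2.png

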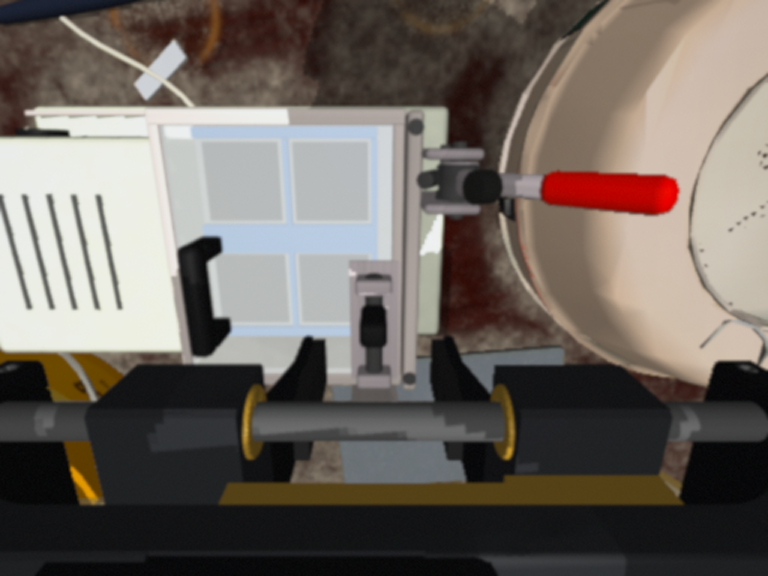

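The picture shows the lever open at (610,192), the knob drawn back at (372,322) and the grip bar at (203,295). Next is the grip bar.

Emit:
send_rows(
  deltas="5 -46 0 0 0 0 0.5;5 -46 0 0 0 0 0.5;0 0 34 0 0 0 0.5;0 0 34 0 0 0 0.5;0 0 0 0 0 0 0;0 0 0 0 0 0 0;0 0 0 0 0 0 0;0 0 0 0 0 0 0;0 0 0 0 0 0 0",
  newtons=25,
)

```text
time: 12.78
position: [0.5094, -0.2897, 0.1777]
tool_rot: [0.043, 0.999, -0.001, -0.0]
ft_force: [-1.0, -4.7, -2.7]
grip_width: 0.0116
grip_force: 25.0
```

```bash
python3 f.py
```

```text
t 12.78 grasp shaker xyz mm [12.5 28.3] 126.7 world [ 0.5094 -0.2898  0.1267] toolx yaw-shaker deg 179.94 tilt z [-0.    -0.002 -1.   ] F [-1.  -4.7 -2.7] w 11.6 gf 25.0 q [-0.71  0.63  1.63 -0.    0.88 -2.19]
```

Emit:
send_rows(
  deltas="0 -15 0 0 0 0 0;0 -20 0 0 0 0 0;0 -20 0 0 0 0 0;0 -20 0 0 0 0 0;0 -20 0 0 0 0 0;0 -20 0 0 0 0 0;0 -12 0 0 0 0 0;0 -6 0 0 0 0 0;0 0 0 0 0 0 0",
)

```text
time: 13.9
position: [0.4981, -0.4197, 0.1777]
tool_rot: [0.043, 0.999, 0.002, -0.0]
ft_force: [0.9, 5.9, 1.5]
grip_width: 0.0118
grip_force: 25.0
```

```bash
python3 f.py
```

```text
t 13.9 grasp shaker xyz mm [  12.2 -101.8] 126.7 world [ 0.498  -0.4194  0.1267] toolx yaw-shaker deg 179.89 tilt z [-0.001  0.005 -1.   ] F [0.9 5.9 1.5] w 11.8 gf 25.0 q [-0.87  0.7   1.45  0.    0.99 -2.36]
```

Emit:
send_rows(
  deltas="0 0 0 0 0 0 0.6;0 0 0 0 0 0 0.6;0 0 0 0 0 0 0.6;0 0 -45 0 0 0 0.6;0 0 -45 0 0 0 0.6;0 0 -45 0 0 0 0.6;0 0 0 0 0 10.6 1;0 0 0 0 0 10.6 1;0 0 0 0 0 10.6 1;0 0 0 0 0 10.6 1",
)

```text
time: 15.15
position: [0.498, -0.4219, 0.313]
tool_rot: [0.405, 0.915, -0.0, 0.0]
ft_force: [-0.1, -0.6, -0.2]
grip_width: 0.0827
grip_force: 0.0
```

Emit:
send_rows(
  deltas="0 0 0 0 0 10.6 1;0 0 0 0 0 10.6 1;0 0 0 0 0 10.6 1;0 0 0 0 0 10.6 1",
)

```text
time: 15.65
position: [0.498, -0.4219, 0.3129]
tool_rot: [0.708, 0.706, -0.0, 0.0]
ft_force: [-0.5, 0.4, 0.7]
grip_width: 0.0872
grip_force: 0.0
```

```bash
cat > j.py <<'E'
from h import *
st()
c=cam('top'); W=cloud(c)
for r in robot.cut_out('top','pot_0'):
    m=r['region']; p=W[m]; p=p[~np.isnan(p[:,0])]; print(round(r['p'],2),np.round(r['box']),np.round(np.median(p,0),3), c['image'][m].mean(0).round())
# white lids by depth/colour
im=c['image'].astype(int); m=(im.min(2)>200)&(W[...,2]>.02)&(W[...,2]<.09)&(W[...,0]<.6)
n,l,s,ce=cv2.connectedComponentsWithStats(m.astype(np.uint8))
for k in range(1,n):
    if s[k,4]>30: print(s[k],np.nanmean(W[l==k],0).round(4))
P=W.reshape(-1,3); Lc=(P[:,:2]-S)@A*1000; Z=P[:,2]*1000
print('tray map rows x cols y')
ys=range(180,-40,-10); print('     ',' '.join(f'{y:4d}' for y in ys))
for x in range(105,-110,-10):
    print(f'{x:4d} ',' '.join(f'{int(np.nanmax(Z[k])) if k.any() else -1:4d}' for y in ys for k in [(abs(Lc[:,0]-x)<5)&(abs(Lc[:,1]-y)<5)]))
save(c,'t2.png',(130,190,350,290),3.5)
E
python3 j.py
```

```text
t 15.65 grasp shaker xyz mm [  12.5 -104.3] 261.9 world [ 0.4981 -0.422   0.2619] toolx yaw-shaker deg 94.75 tilt z [ 0.    -0.001 -1.   ] F [-0.5  0.4  0.7] w 87.2 gf 0.0 q [-0.87  0.55  1.34 -0.    1.26 -0.87]
0.7 [274. 126. 292. 139.] [ 0.79  -0.002  0.035] [ 82. 182. 104.]
0.66 [175. 246. 193. 263.] [0.4   0.313 0.035] [233. 233. 232.]
0.57 [216. 244. 230. 256.] [0.416 0.196 0.035] [238. 239. 238.]
0.5 [197. 244. 210. 259.] [0.412 0.254 0.034] [238. 240. 240.]
[166 188  35  10 168] [0.5894 0.3012 0.0845]
[169 190  61  38 782] [0.5355 0.2702 0.0488]
[220 201  14  16  99] [0.5451 0.1808 0.0282]
[196 243  13  13 138] [0.4123 0.2565 0.0349]
[215 242  13  13 138] [0.4158 0.1963 0.0352]
[177 246  14  14 141] [0.4022 0.3139 0.0349]
[118 260  44  26 448] [0.3368 0.4546 0.025 ]
tray map rows x cols y
       180  170  160  150  140  130  120  110  100   90   80   70   60   50   40   30   20   10    0  -10  -20  -30
 105   284   14   11   15    7  123  121   -1   -1    5    3    3    3    0    2    2    2    3    4    4    7    6
  95   289    6    4    5    3  125  128  124  112    3    3 
[... 1674 characters left out ...]
 109
 -55     3  161  165  135  134   -1   -1   -1   -1   -1   -1   -1   -1  605  620  627  632  632  626  627  626  106
 -65     1   15  126   15   74   -1   -1   -1   -1   -1   -1   -1   -1  602  627  635  637  642  640  630  630  626
 -75     1   15   16   11   -1   -1   -1   -1   -1   -1   -1   -1   -1  649  653  652  651  646  647  645  632  630
 -85     0   13   12   -1   -1   -1   -1   -1   -1   -1   -1  649  667  668  666  663  661  656  648  647  643  629
 -95     1    5   -1   -1   -1   -1   -1   -1   -1   -1  700  695  685  683  677  674  669  663  655  647  644  638
-105     2   -1   -1   -1   -1   -1   -1   -1   -1  704  703  698  697  691  688  682  677  667  661  654  641  636
```

View pics/t2.png

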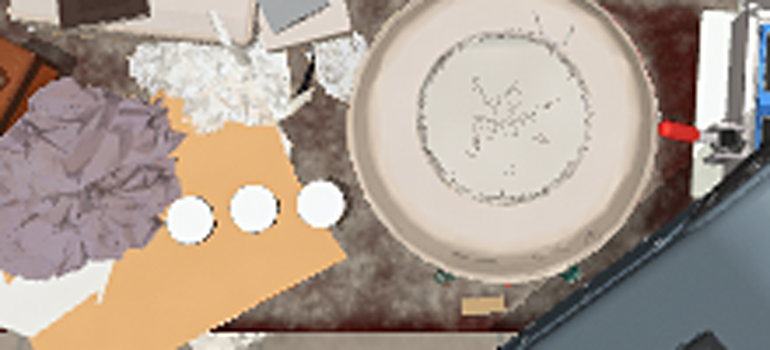

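The crop shows three white lids at crop pixels (190,219), (254,208) and (321,203). Those are the amber pots; the green-lidded one is elsewhere and stays put. No fourth pot is visible. I'm moving to the right-most pot.

Emit:
send_rows(
  deltas="10 -58 0 0 0 0 1;60 0 0 0 0 0 1;60 0 0 0 0 0 1;60 0 0 0 0 0 1;60 0 0 0 0 0 1;60 0 0 0 0 0 1;60 0 0 0 0 0 1;60 0 0 0 0 0 1;60 0 0 0 0 0 1;60 0 0 0 0 0 1",
)

```text
time: 17.0
position: [0.4381, 0.13, 0.3133]
tool_rot: [0.704, 0.71, 0.001, 0.001]
ft_force: [0.9, -0.1, -0.1]
grip_width: 0.0871
grip_force: 0.0
```

Emit:
send_rows(
  deltas="60 -10 0 0 0 0 1;20 -10 0 0 0 -6.5 1;0 0 0 0 0 -6.5 1;0 0 0 0 0 0 1",
)

```text
time: 17.5
position: [0.4176, 0.2086, 0.313]
tool_rot: [0.62, 0.785, 0.0, 0.0]
ft_force: [0.6, -0.1, -0.4]
grip_width: 0.0868
grip_force: 0.0
```

```bash
cat > k.py <<'E'
from h import *
import sys
g,M=st(); c=cam('wrist'); W=cloud(c)
if len(sys.argv)>1: save(c,sys.argv[1],s=1.5)
im=c['image'].astype(int); m=(im.min(2)>185)&(W[...,2]>.025)&(W[...,2]<.045)
n,l,s,ce=cv2.connectedComponentsWithStats(m.astype(np.uint8))
for k in range(1,n):
    if s[k,4]>300:
        p=np.nanmean(W[l==k],0); d=M.T@(p-g); print(s[k],p.round(4),'d tool xy mm',(d[:2]*1000).round(1))
# body footprint heights (tool frame, at grasp)
P=W.reshape(-1,3)
E
python3 k.py w3.png
```

```text
t 17.5 grasp shaker xyz mm [-121.2  517.1] 262.0 world [0.4176 0.2086 0.262 ] toolx yaw-shaker deg 108.24 tilt z [ 0.001 -0.    -1.   ] F [ 0.6 -0.1 -0.4] w 86.8 gf 0.0 q [ 0.22  0.29  1.79 -0.    1.06 -0.01]
[ 242   60   36   38 1067] [0.4014 0.3149 0.0363] d tool xy mm [107.3   8.6]
[352  60  44  38 557] [0.5377 0.3466 0.0355] d tool xy mm [106.5 148.5]
[314  93  37  50 595] [0.4933 0.2953 0.0387] d tool xy mm [66.9 93.5]
[240 111  34  35 931] [0.4116 0.2577 0.0362] d tool xy mm [49.2  5.3]
[313 151  58  24 544] [0.5242 0.2397 0.0379] d tool xy mm [  5.7 110.7]
[233 159  32  29 718] [0.4152 0.1992 0.0362] d tool xy mm [-8.5 -4.8]
[313 190  40  28 675] [0.5447 0.1816 0.0301] d tool xy mm [-55.6 117.2]
```

View pics/w3.png

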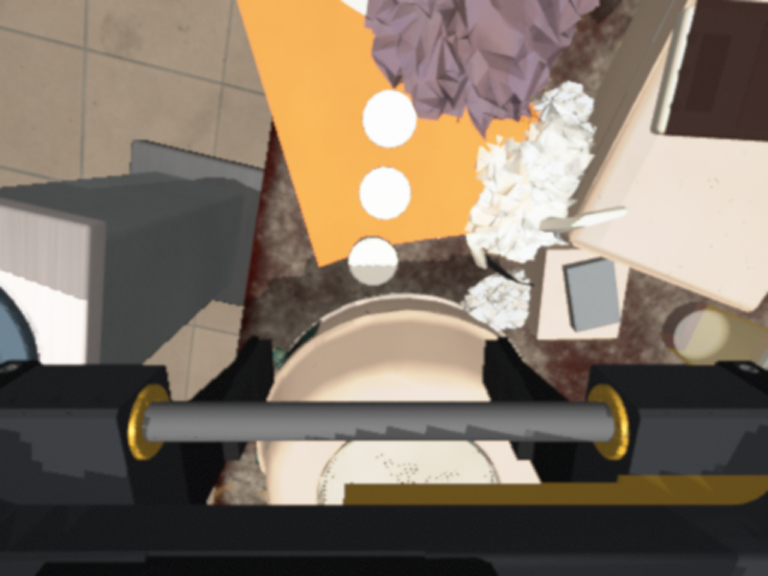

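The wrist view shows the three pots at (372,261), (385,193) and (390,118), with the bowl just below the first and crumples beside the third. I'll choose the grasp yaws from the clearance under the gripper body.

```bash
cat > l.py <<'E'
from h import *
W=np.vstack([cloud(cam('wrist')).reshape(-1,3),cloud(cam('top')).reshape(-1,3)]); W=W[~np.isnan(W[:,0])]; W=W[(W[:,2]<.2)]
pots=dict(A=(.4152,.1965),B=(.4116,.2577),C=(.4014,.3149))
for n,p in pots.items():
    for b in range(-40,41,8):  # tool y dir = (cos b, sin b)
        r=np.radians(b); d=W[:,:2]-p; y=d@[np.cos(r),np.sin(r)]; x=d@[-np.sin(r),np.cos(r)]
        body=(abs(x)<40)&(abs(y)<98)
        f=(abs(x)<11)&(abs(y)>27)&(abs(y)<61)
        h=np.sort(W[body,2])[-4]; hf=np.sort(W[f,2])[-3] if f.sum()>3 else 0
        print(n,b,'body max',round(h*1000),'finger max',round(hf*1000))
E
python3 l.py
```

```text
A -40 body max 200 finger max 0
A -32 body max 200 finger max 0
A -24 body max 200 finger max 0
A -16 body max 200 finger max 0
A -8 body max 200 finger max 0
A 0 body max 200 finger max 0
A 8 body max 200 finger max 0
A 16 body max 200 finger max 0
A 24 body max 200 finger max 0
A 32 body max 200 finger max 0
A 40 body max 200 finger max 0
B -40 body max 200 finger max 0
B -32 body max 200 finger max 0
B -24 body max 200 finger max 0
B -16 body max 200 finger max 0
B -8 body max 200 finger max 0
B 0 body max 200 finger max 0
B 8 body max 200 finger max 0
B 16 body max 200 finger max 0
B 24 body max 200 finger max 0
B 32 body max 200 finger max 0
B 40 body max 200 finger max 0
C -40 body max 200 finger max 0
C -32 body max 200 finger max 0
C -24 body max 200 finger max 0
C -16 body max 200 finger max 0
C -8 body max 200 finger max 0
C 0 body max 200 finger max 0
C 8 body max 200 finger max 0
C 16 body max 200 finger max 0
C 24 body max 200 finger max 0
C 32 body max 200 finger max 0
C 40 body max 200 finger max 0
```

```bash
sed -i "s/^W=.*/W=cloud(cam('wrist'))[:235].reshape(-1,3); W=W[np.isfinite(W[:,0])]; W=W[(W[:,2]<.18)]; print(len(W))/; s/range(-40,41,8)/range(-24,33,8)/" l.py; sed -i "s/^    for b in.*/&\n        if n=='X': break/" l.py; sed -i "s/h=np.sort.*/s=np.sort(W[body,2]); h=s[-4] if len(s)>4 else -1; t=np.sort(W[f,2]); hf=t[-3] if len(t)>3 else -1; q=W[body\&(W[:,2]>.075)]; print(body.sum(),f.sum(),q[:,:2].mean(0).round(3) if len(q) else '',end=' ')/" l.py; python3 l.py
```

```text
119461
119461 0 [0.594 0.319] A -24 body max 112 finger max -1000
119461 0 [0.594 0.319] A -16 body max 112 finger max -1000
119461 0 [0.594 0.319] A -8 body max 112 finger max -1000
119461 0 [0.594 0.319] A 0 body max 112 finger max -1000
119461 0 [0.594 0.319] A 8 body max 112 finger max -1000
119461 0 [0.594 0.319] A 16 body max 112 finger max -1000
119461 0 [0.594 0.319] A 24 body max 112 finger max -1000
119461 0 [0.594 0.319] A 32 body max 112 finger max -1000
119461 0 [0.594 0.319] B -24 body max 112 finger max -1000
119461 0 [0.594 0.319] B -16 body max 112 finger max -1000
119461 0 [0.594 0.319] B -8 body max 112 finger max -1000
119461 0 [0.594 0.319] B 0 body max 112 finger max -1000
119461 0 [0.594 0.319] B 8 body max 112 finger max -1000
119461 0 [0.594 0.319] B 16 body max 112 finger max -1000
119461 0 [0.594 0.319] B 24 body max 112 finger max -1000
119461 0 [0.594 0.319] B 32 body max 112 finger max -1000
119461 0 [0.594 0.319] C -24 body max 112 finger max -1000
119461 0 [0.594 0.319] C -16 body max 112 finger max -1000
119461 0 [0.594 0.319] C -8 body max 112 finger max -1000
119461 0 [0.594 0.319] C 0 body max 112 finger max -1000
119461 0 [0.594 0.319] C 8 body max 112 finger max -1000
119461 0 [0.594 0.319] C 16 body max 112 finger max -1000
119461 0 [0.594 0.319] C 24 body max 112 finger max -1000
119461 0 [0.594 0.319] C 32 body max 112 finger max -1000
```

Units mismatch: my thresholds were in mm and the cloud is in m.

```bash
sed -i "s/d=W\[:,:2\]-p;/d=(W[:,:2]-p)*1000;/" l.py; python3 l.py
```

```text
119472
8857 900 [0.464 0.155] A -24 body max 106 finger max 68
8825 736 [0.467 0.156] A -16 body max 106 finger max 61
8835 706 [0.473 0.157] A -8 body max 105 finger max 16
8741 691 [0.482 0.159] A 0 body max 99 finger max 15
8184 672  A 8 body max 68 finger max 15
7641 654  A 16 body max 62 finger max 15
7452 569  A 24 body max 61 finger max 26
7859 587  A 32 body max 64 finger max 32
9188 879  B -24 body max 58 finger max 32
9197 899  B -16 body max 59 finger max 33
9250 899  B -8 body max 59 finger max 33
9322 898  B 0 body max 59 finger max 33
9415 892  B 8 body max 59 finger max 32
9538 890  B 16 body max 59 finger max 32
9594 890  B 24 body max 59 finger max 32
9662 895  B 32 body max 70 finger max 31
11489 1046  C -24 body max 69 finger max 30
11519 1049  C -16 body max 69 finger max 30
11575 1049  C -8 body max 72 finger max 30
11670 1049 [0.48  0.353] C 0 body max 76 finger max 51
11817 1059 [0.482 0.361] C 8 body max 81 finger max 58
12046 1100 [0.475 0.369] C 16 body max 87 finger max 68
12144 1136 [0.47  0.375] C 24 body max 90 finger max 70
12391 1164 [0.466 0.379] C 32 body max 91 finger max 70
```

Emit:
send_rows(
  deltas="-11 -5 50 0 0 0 0.75;0 0 50 0 0 0 0.75;0 0 50 0 0 0 0.75;0 0 40 0 0 0 0.75;0 0 25 0 0 0 0.75;0 0 17 0 0 0 0.75;0 0 0 0 0 0 0.3;0 0 0 0 0 0 0.3;0 0 0 0 0 0 0.3;0 0 0 0 0 0 0.3",
  newtons=15,
)

```text
time: 19.0
position: [0.4157, 0.1964, 0.0816]
tool_rot: [0.621, 0.784, 0.001, 0.001]
ft_force: [-0.3, -0.7, 3.5]
grip_width: 0.0434
grip_force: 15.0
```

```bash
python3 f.py
```

```text
t 19.0 grasp shaker xyz mm [-122.   504.9] 30.6 world [0.4158 0.1965 0.0306] toolx yaw-shaker deg 108.11 tilt z [ 0.002  0.    -1.   ] F [-0.3 -0.7  3.5] w 43.4 gf 15.0 q [ 0.2   0.71  1.99 -0.    0.44 -0.03]
```

Emit:
send_rows(
  deltas="0 0 -40 0 0 0 0.3;0 0 -60 0 0 0 0.3;0 0 -60 0 0 0 0.3;0 0 -60 0 0 6 0.3;0 0 -20 0 0 6 0.3;0 0 0 0 0 6.1 0.3;-59 12 0 0 0 0 0.3;-59 12 0 0 0 0 0.3;-59 12 0 0 0 0 0.3;-59 12 0 0 0 0 0.3",
)

```text
time: 20.25
position: [0.4425, -0.0444, 0.3212]
tool_rot: [0.736, 0.677, 0.0, 0.0]
ft_force: [1.3, -0.3, -0.9]
grip_width: 0.0433
grip_force: 15.0
```

Emit:
send_rows(
  deltas="-59 12 0 0 0 0 0.3;-59 12 0 0 0 0 0.3;-59 12 0 0 0 0 0.3;0 0 0 0 0 0 0.3",
)

```text
time: 20.75
position: [0.4643, -0.2266, 0.321]
tool_rot: [0.738, 0.675, -0.0, 0.002]
ft_force: [-0.3, -0.5, -0.4]
grip_width: 0.0434
grip_force: 15.0
```

```bash
python3 f.py; python3 i.py w4.png
```

```text
t 20.75 grasp shaker xyz mm [-37.6  87.4] 270.0 world [ 0.4644 -0.2267  0.27  ] toolx yaw-shaker deg 89.7 tilt z [ 0.002 -0.003 -1.   ] F [-0.3 -0.5 -0.4] w 43.4 gf 15.0 q [-0.67  0.34  1.67 -0.    1.13 -0.58]
```

View pics/w4.png

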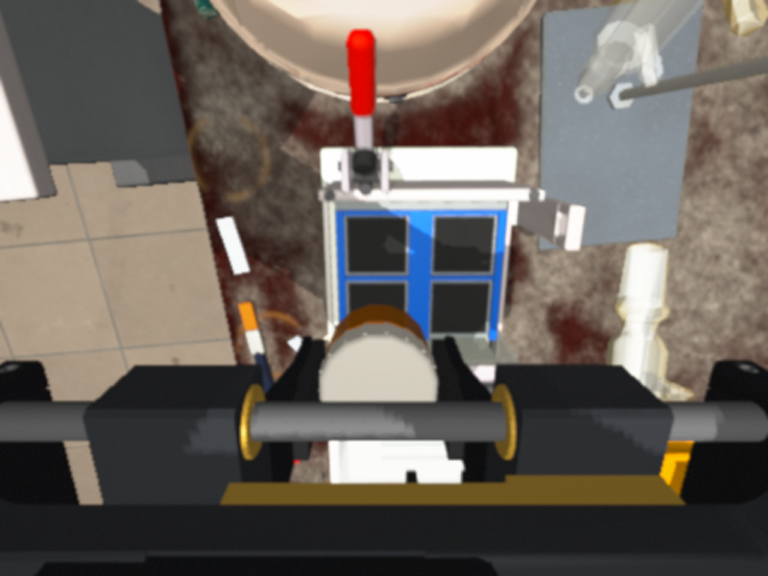

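The pot is held, and the tray shows dark cell floors: cell 2 at (376,246) and cell 3 at (464,244). I'll check those against the fitted frame.

```bash
cat > m.py <<'E'
from h import *
c=cam('wrist')
def ray(u,v,z):
    C=-c['R'].T@c['t']; d=c['R'].T@np.array([(u-c['cx'])/c['f'],(v-c['cy'])/c['f'],1]); return C+d*(z-C[2])/d[2]
im=c['image'].astype(int); W=cloud(c)
m=(im.max(2)<75); m[:135]=0; m[190:]=0; m[:,:215]=0; m[:,345:]=0
n,l,s,ce=cv2.connectedComponentsWithStats(m.astype(np.uint8))
for k in range(1,n):
    if s[k,4]>400:
        b=s[k]; p=ray(b[0]+b[2]/2-.5,b[1]+b[3]/2-.5,.04); print(b,(A.T@(p[:2]-S)*1000).round(1))
E
python3 m.py
```

```text
[ 233  148   39   36 1362] [-39.   90.8]
[ 291  149   39   35 1312] [37.7 89.9]
```

Emit:
send_rows(
  deltas="2 -0.5 50 0 0 0 0.3;0 0 50 0 0 0 0.3;0 0 50 0 0 0 0.3;0 0 32 0 0 0 0.3;0 0 10 0 0 0 0.3;0 0 6 0 0 0 0.3;0 0 0 0 0 0 0.3",
)

```text
time: 21.72
position: [0.4639, -0.2198, 0.1239]
tool_rot: [0.736, 0.677, 0.0, 0.001]
ft_force: [0.2, -0.5, -0.2]
grip_width: 0.0436
grip_force: 15.0
```

```bash
python3 f.py
```

```text
t 21.73 grasp shaker xyz mm [-38.6  94.2] 72.9 world [ 0.464  -0.2199  0.0729] toolx yaw-shaker deg 90.05 tilt z [ 0.001 -0.001 -1.   ] F [ 0.2 -0.5 -0.2] w 43.6 gf 15.0 q [-0.66  0.65  1.85  0.    0.64 -0.58]
```

Emit:
send_rows(
  deltas="-4 0 0 0 0 0 0.3;0 0 0 0 0 0 0.3",
)

```text
time: 21.98
position: [0.4638, -0.2248, 0.1236]
tool_rot: [0.737, 0.676, 0.0, 0.001]
ft_force: [-0.2, 0.4, 0.1]
grip_width: 0.0433
grip_force: 15.0
```

```bash
python3 f.py
```

```text
t 21.98 grasp shaker xyz mm [-38.3  89.2] 72.6 world [ 0.4639 -0.2248  0.0726] toolx yaw-shaker deg 89.99 tilt z [ 0.002 -0.001 -1.   ] F [-0.2  0.4  0.1] w 43.3 gf 15.0 q [-0.67  0.65  1.84  0.    0.64 -0.58]
```

Emit:
send_rows(
  deltas="0 0 1.5 0 0 0 0.3;0 0 0 0 0 0 0.65;0 0 0 0 0 0 0.65;0 0 0 0 0 0 0.65;0 0 -40 0 0 0 0.65;0 0 -60 0 0 0 0.65;0 0 -60 0 0 0 0.75;0 0 -40 0 0 0 0.75;59 -10 0 0 0 0 0.75;59 -10 0 0 0 0 0.75",
)

```text
time: 23.22
position: [0.4531, -0.1042, 0.3219]
tool_rot: [0.737, 0.676, 0.0, 0.001]
ft_force: [0.0, 0.0, 0.1]
grip_width: 0.065
grip_force: 0.0
```

```bash
python3 f.py
cat > n.py <<'E'
from h import *
c=cam('top'); W=cloud(c); im=c['image'].astype(int)
m=(im.min(2)>150)&(W[...,2]>.022)&(W[...,2]<.09)&(im.max(2)-im.min(2)<40)
n,l,s,ce=cv2.connectedComponentsWithStats(m.astype(np.uint8))
for k in range(1,n):
    if 60<s[k,4]<260: p=np.nanmean(W[l==k],0); print(s[k],p.round(4),'shaker',(A.T@(p[:2]-S)*1000).round(1))
E
python3 n.py
```

```text
t 23.23 grasp shaker xyz mm [-59.2 208.5] 270.9 world [ 0.4532 -0.1042  0.2709] toolx yaw-shaker deg 89.87 tilt z [ 0.002 -0.    -1.   ] F [0.  0.  0.1] w 65.0 gf 0.0 q [-0.47  0.27  1.78  0.    1.09 -0.38]
[169 133  41   8  69] [0.7684 0.2994 0.0704] shaker [220.6 637.4]
[195 243  14  14 148] [0.4122 0.2566 0.035 ] shaker [-130.7  564.5]
[493 245  17  25 136] [ 0.3811 -0.6543  0.0821] shaker [ -84.3 -345.7]
[177 246  14  14 150] [0.4017 0.3141 0.0351] shaker [-146.   620.9]
[137 254  14  11  70] [0.3833 0.4332 0.059 ] shaker [-174.5  738.1]
```

Emit:
send_rows(
  deltas="59 -12 0 0 0 0 0.75;59 -12 0 0 0 0 0.75;59 -12 0 0 0 0 0.75;60 -12 0 0 0 0 0.75;60 -12 0 0 0 0 0.75;59 -12 0 0 0 0 0.75;0 0 50 0 0 0 0.75;0 0 50 0 0 0 0.75;0 0 0 0 0 0 0.75",
)

```text
time: 24.4
position: [0.4092, 0.2551, 0.2183]
tool_rot: [0.736, 0.677, -0.004, -0.002]
ft_force: [-0.6, -0.0, 1.1]
grip_width: 0.0653
grip_force: 0.0
```

```bash
python3 k.py
```

```text
t 24.4 grasp shaker xyz mm [-134.1  562.6] 167.3 world [0.4087 0.255  0.1673] toolx yaw-shaker deg 90.05 tilt z [-0.009 -0.003 -1.   ] F [-0.6 -0.   1.1] w 65.3 gf 0.0 q [ 0.33  0.46  1.85 -0.    0.84  0.41]
[ 143    0   51   52 1055] [0.3503 0.4062 0.0284] d tool xy mm [146.3 -69.7]
[375  55  35  25 407] [0.5422 0.3562 0.03  ] d tool xy mm [112.6 125.7]
[ 218  103   46   47 1630] [0.4017 0.3152 0.0363] d tool xy mm [ 60.  -10.8]
[324 115  34  64 874] [0.4925 0.2928 0.0386] d tool xy mm [45.3 81.4]
[239 164  39  18 529] [0.4137 0.2688 0.0362] d tool xy mm [14.8  5. ]
[364 186  37  19 371] [0.5342 0.2367 0.0388] d tool xy mm [ -7.1 127.7]
[366 219  40  24 436] [0.5506 0.1905 0.0311] d tool xy mm [-51.7 148.1]
```

Emit:
send_rows(
  deltas="2.5 3 45 0 0 0 0.75;0 0 45 0 0 0 0.75;0 0 30 0 0 0 0.75;0 0 17 0 0 0 0.75;0 0 0 0 0 0 0.3;0 0 0 0 0 0 0.3;0 0 0 0 0 0 0.3;0 0 0 0 0 0 0.3",
)

```text
time: 25.45
position: [0.4156, 0.2583, 0.0857]
tool_rot: [0.736, 0.677, 0.001, 0.001]
ft_force: [-0.6, -1.3, 7.0]
grip_width: 0.0435
grip_force: 15.0
```

```bash
python3 f.py
```

```text
t 25.45 grasp shaker xyz mm [-127.4  566.6] 34.7 world [0.4157 0.2584 0.0347] toolx yaw-shaker deg 90.01 tilt z [ 0.002  0.001 -1.   ] F [-0.6 -1.3  7. ] w 43.5 gf 15.0 q [ 0.33  0.71  1.92 -0.    0.51  0.41]
```

Emit:
send_rows(
  deltas="0 0 -40 0 0 0 0.3;0 0 -60 0 0 0 0.3;0 0 -60 0 0 0 0.3;0 0 -60 0 0 0 0.3;-59 10 -20 0 0 0 0.3;-59 10 0 0 0 0 0.3;-59 10 0 0 0 0 0.3;-59 10 0 0 0 0 0.3;-59 10 0 0 0 0 0.3;-59 10 0 0 0 0 0.3",
)

```text
time: 26.7
position: [0.4442, -0.1009, 0.3246]
tool_rot: [0.737, 0.676, 0.0, 0.001]
ft_force: [0.8, 0.6, 0.4]
grip_width: 0.0437
grip_force: 15.0
```

Emit:
send_rows(
  deltas="-60 10 0 0 0 0 0.3;-60 10 0 0 0 0 0.3;-60 8 0 0 0 0 0.3;0 0 0 0 0 0 0.3;0 0 50 0 0 0 0.3;0 0 50 0 0 0 0.3;0 0 50 0 0 0 0.3;0 0 0 0 0 0 0.3",
)

```text
time: 27.7
position: [0.4551, -0.2779, 0.1712]
tool_rot: [0.736, 0.677, -0.0, -0.005]
ft_force: [0.2, 0.8, -0.6]
grip_width: 0.0435
grip_force: 15.0
```

```bash
python3 f.py
cat > p.py <<'E'
from h import *
c=cam('wrist'); W=cloud(c); save(c,'w5.png',s=1.5)
E
python3 p.py
```

```text
t 27.7 grasp shaker xyz mm [-43.   35.9] 120.2 world [ 0.4547 -0.2776  0.1202] toolx yaw-shaker deg 90.05 tilt z [-0.007  0.007 -1.   ] F [ 0.2  0.8 -0.6] w 43.5 gf 15.0 q [-0.76  0.59  1.76  0.    0.8  -0.67]
```

View pics/w5.png

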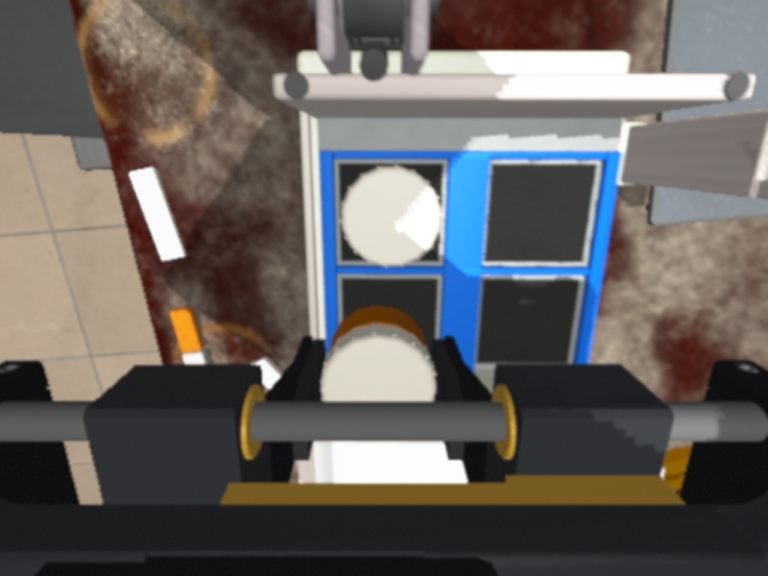

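The first pot stands in cell 2 at (392,216), and the held pot is above cell 0.

Emit:
send_rows(
  deltas="-5.5 4 20 0 0 0 0.3;0 0 15 0 0 0 0.3;0 0 0 0 0 0 0.3;0 0 0 0 0 0 0.3",
)

```text
time: 28.25
position: [0.4613, -0.2872, 0.1403]
tool_rot: [0.736, 0.677, -0.0, 0.001]
ft_force: [0.1, -0.4, -0.7]
grip_width: 0.0438
grip_force: 15.0
```

```bash
python3 f.py
```

```text
t 28.25 grasp shaker xyz mm [-35.5  26.8] 89.3 world [ 0.4614 -0.2873  0.0893] toolx yaw-shaker deg 90.03 tilt z [ 0.002 -0.002 -1.   ] F [ 0.1 -0.4 -0.7] w 43.8 gf 15.0 q [-0.76  0.65  1.76 -0.    0.73 -0.68]
```

Emit:
send_rows(
  deltas="3 -2.5 0 0 0 0 0.3;0 0 7 0 0 0 0.3;0 0 5 0 0 0 0.3;0 0 0 0 0 0 0.3",
)

```text
time: 28.75
position: [0.4584, -0.2834, 0.1264]
tool_rot: [0.736, 0.676, -0.0, -0.001]
ft_force: [-0.4, -0.4, -1.1]
grip_width: 0.0436
grip_force: 15.0
```

```bash
python3 f.py
```

```text
t 28.75 grasp shaker xyz mm [-38.9  30.5] 75.4 world [ 0.4583 -0.2834  0.0754] toolx yaw-shaker deg 90.0 tilt z [-0.001  0.001 -1.   ] F [-0.4 -0.4 -1.1] w 43.6 gf 15.0 q [-0.76  0.67  1.78 -0.    0.7  -0.68]
```

Emit:
send_rows(
  deltas="0 0 0 0 0 0 0.65;0 0 0 0 0 0 0.65;0 0 0 0 0 0 0.65;0 0 -40 0 0 0 0.65;0 0 -60 0 0 0 0.65;0 0 -60 0 0 0 0.75;0 0 -40 0 0 0 0.75;59 -10.7 0 0 0 0 0.75;59 -10.7 0 0 0 0 0.75;59 -10.7 0 0 0 0 0.75",
)

```text
time: 30.0
position: [0.4413, -0.1028, 0.3275]
tool_rot: [0.737, 0.676, 0.001, 0.001]
ft_force: [0.9, -0.7, 0.2]
grip_width: 0.0654
grip_force: 0.0
```

Emit:
send_rows(
  deltas="59 -10.7 0 0 0 0 0.75;59 -10.7 0 0 0 0 0.75;59 -10.7 0 0 0 0 0.75;59 -10.7 0 0 0 0 0.75;59 -10.7 0 0 0 0 0.75;59 -10.7 0 0 0 0 0.75;59 -10.7 0 0 0 0 0.75;0 0 50 0 0 4 0.75;0 0 0 0 0 5 0.75;0 0 0 0 0 0 0.75",
)

```text
time: 31.25
position: [0.4017, 0.3138, 0.2767]
tool_rot: [0.787, 0.617, -0.0, -0.0]
ft_force: [-0.9, 0.0, -0.4]
grip_width: 0.0653
grip_force: 0.0
```

```bash
python3 k.py w6.png;python3 n.py
```

```text
t 31.25 grasp shaker xyz mm [-146.   620.7] 225.7 world [0.4017 0.3138 0.2257] toolx yaw-shaker deg 81.11 tilt z [-0. -0. -1.] F [-0.9  0.  -0.4] w 65.3 gf 0.0 q [0.44 0.39 1.74 0.   1.01 0.68]
[ 130   37   78   86 2001] [0.3349 0.4428 0.0274] d tool xy mm [109.3 -95.5]
[317 144  31  59 610] [0.4938 0.2955 0.0386] d tool xy mm [ 4.1 93.8]
[237 155  33  17 353] [0.4054 0.3252 0.0362] d tool xy mm [11.9  1. ]
[369 224  31  19 317] [0.551  0.1918 0.0306] d tool xy mm [-83.  174.1]
[166 133  44   9  71] [0.7675 0.3042 0.0708] shaker [219.3 642.2]
[349 225  15  14 157] [ 0.4642 -0.223   0.0738] shaker [-38.1  91.1]
[370 225  15  18 167] [ 0.4588 -0.2873  0.0717] shaker [-38.1  26.6]
[493 245  17  25 137] [ 0.3812 -0.6545  0.0819] shaker [ -84.2 -345.9]
[180 246  11  14 112] [0.4026 0.3106 0.0351] shaker [-144.9  617.6]
```

View pics/w6.png

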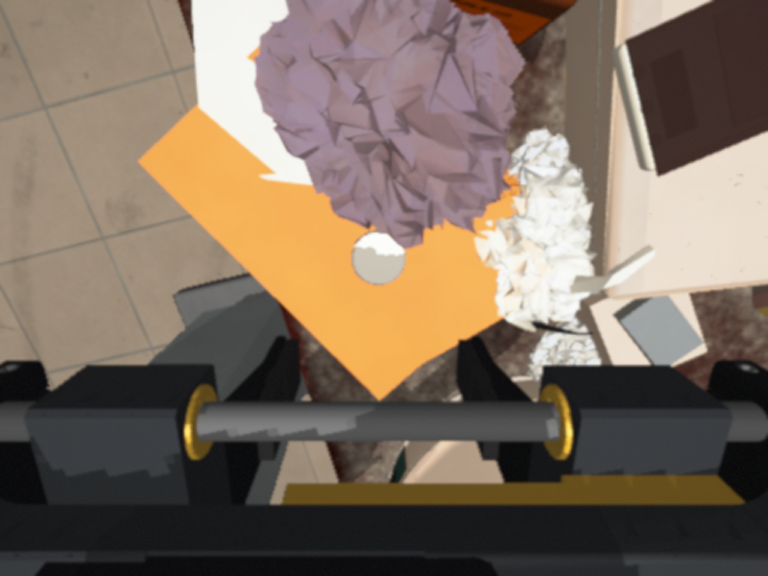

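The second pot is in cell 0, and the only remaining pot is at (378,258), beside the purple crumple.

Emit:
send_rows(
  deltas="1 0 50 0 0 0 0.75;0 0 50 0 0 0 0.75;0 0 50 0 0 0 0.75;0 0 25 0 0 0 0.75;0 0 12 0 0 0 0.75;0 0 6 0 0 0 0.75;0 0 0 0 0 0 0.3;0 0 0 0 0 0 0.3;0 0 0 0 0 0 0.3;0 0 0 0 0 0 0.3",
)

```text
time: 32.6
position: [0.4025, 0.3147, 0.0849]
tool_rot: [0.787, 0.617, 0.001, 0.0]
ft_force: [0.5, -0.4, 5.2]
grip_width: 0.0434
grip_force: 15.0
```

```bash
python3 f.py
```

```text
t 32.6 grasp shaker xyz mm [-145.2  621.6] 33.9 world [0.4026 0.3147 0.0339] toolx yaw-shaker deg 81.01 tilt z [ 0.001  0.001 -1.   ] F [ 0.5 -0.4  5.2] w 43.4 gf 15.0 q [0.44 0.73 1.86 0.   0.55 0.69]
```

Emit:
send_rows(
  deltas="0 0 -40 0 0 0 0.3;0 0 -60 0 0 0 0.3;0 0 -60 0 0 0 0.3;0 0 -60 0 0 0 0.3;-51 21 -15 0 0 0 0.3;-51 21 0 0 0 0 0.3;-51 21 0 0 0 0 0.3;-51 21 0 0 0 0 0.3;-51 21 0 0 0 0 0.3;-51 21 0 0 0 0 0.3",
)

```text
time: 33.85
position: [0.4509, -0.0145, 0.3191]
tool_rot: [0.787, 0.617, 0.0, 0.0]
ft_force: [1.7, 0.7, -0.7]
grip_width: 0.0439
grip_force: 15.0
```

Emit:
send_rows(
  deltas="-51 21 0 0 0 0 0.3;-51 21 0 0 0 0 0.3;0 0 0 0 0 -10.6 0.3;0 0 0 0 0 -10.6 0.3;0 0 0 0 0 -10.6 0.3;0 0 0 0 0 -10.6 0.3;0 0 0 0 0 -10.6 0.3;0 0 0 0 0 -10.6 0.3;0 0 0 0 0 -10.6 0.3;0 0 0 0 0 -10.6 0.3",
)

```text
time: 35.1
position: [0.4671, -0.1217, 0.3188]
tool_rot: [0.163, 0.987, 0.0, -0.0]
ft_force: [0.2, 0.4, -1.1]
grip_width: 0.0432
grip_force: 15.0
```

Emit:
send_rows(
  deltas="0 0 0 0 0 -10.6 0.3;0 0 0 0 0 -3.6 0.3;-39 -49 0 0 0 0 0.3;-39 -49 0 0 0 0 0.3;0 0 50 0 0 0 0.3;0 0 0 0 0 0 0.3;0 0 0 0 0 0 0.3",
)

```text
time: 35.98
position: [0.5366, -0.2255, 0.2697]
tool_rot: [0.042, 0.999, 0.0, -0.0]
ft_force: [0.5, -0.2, -0.2]
grip_width: 0.0437
grip_force: 15.0
```

```bash
python3 f.py
cat > r.py <<'E'
from h import *
c=cam('top'); save(c,'t3.png',(130,190,430,290),2.6); W=cloud(c)
for r in robot.cut_out('top','pot_0'):
    p=W[r['region']]; print(round(r['p'],2),np.round(r['box']),np.nanmedian(p,0).round(3))
E
python3 r.py
```

```text
t 35.98 grasp shaker xyz mm [34.2 94.8] 218.7 world [ 0.5366 -0.2254  0.2187] toolx yaw-shaker deg 180.04 tilt z [-0.  0. -1.] F [ 0.5 -0.2 -0.2] w 43.7 gf 15.0 q [-0.59  0.5   1.57  0.    1.08 -2.08]
0.48 [275. 126. 290. 141.] [ 0.792 -0.002  0.034]
```

View pics/t3.png

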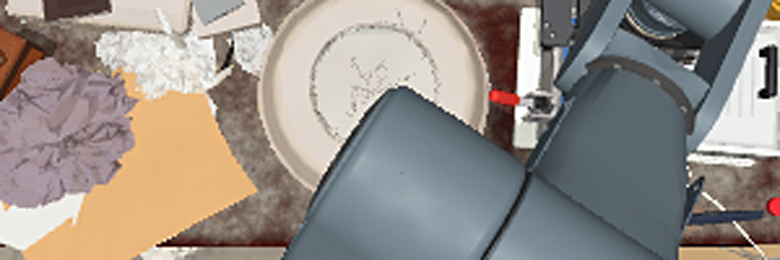

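No more pots on the desk, so this is the third and last. I'm descending into cell 3 with care, keeping the gripper body clear of the bolt knob.

Emit:
send_rows(
  deltas="-3.5 -2 50 0 0 0 0.3;0 0 45 0 0 0 0.3;0 0 15 0 0 0 0.3;0 0 0 0 0 0 0.3;0 0 0 0 0 0 0.3",
)

```text
time: 36.7
position: [0.5413, -0.2289, 0.1611]
tool_rot: [0.042, 0.999, -0.001, 0.002]
ft_force: [0.6, 0.5, -1.0]
grip_width: 0.0433
grip_force: 15.0
```

```bash
python3 f.py
cat > s.py <<'E'
from h import *
c=cam('scene'); save(c,'s3.png',(290,120,400,215),7)
W=cloud(cam('top')).reshape(-1,3); L=(W[:,:2]-S)@A*1000; Z=W[:,2]*1000
m=(Z>128)&(Z<152)&(abs(L[:,0]-28)<12)&(L[:,1]<10)&(L[:,1]>-40); print('knob', m.sum(), (L[m].min(0),L[m].max(0)) if m.any() else '')
E
python3 s.py
```

```text
t 36.7 grasp shaker xyz mm [39.4 91.7] 110.1 world [ 0.5415 -0.229   0.1101] toolx yaw-shaker deg 180.03 tilt z [ 0.003 -0.002 -1.   ] F [ 0.6  0.5 -1. ] w 43.3 gf 15.0 q [-0.59  0.65  1.64 -0.    0.85 -2.08]
knob 0
```

View pics/s3.png

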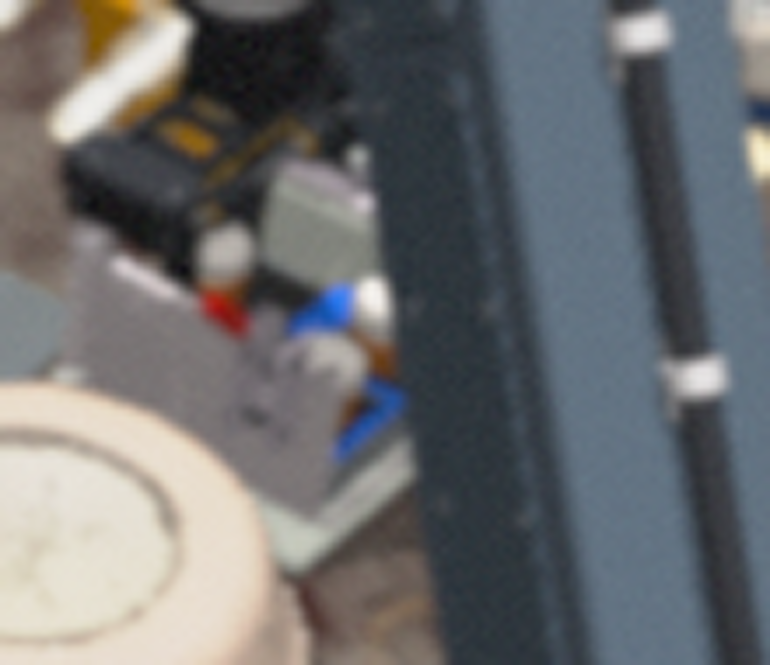

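The two placed pots stand in the tray and the held pot is above cell 3.

Emit:
send_rows(
  deltas="1 1.5 6 0 0 0 0.3;0 0 4 0 0 0 0.3;0 0 3 0 0 0 0.3;0 0 3 0 0 0 0.3;0 0 3 0 0 0 0.3;0 0 0 0 0 0 0.3",
)

```text
time: 37.55
position: [0.5391, -0.2266, 0.1397]
tool_rot: [0.042, 0.999, 0.0, -0.0]
ft_force: [-0.8, 0.1, -0.9]
grip_width: 0.0438
grip_force: 15.0
```

```bash
python3 f.py
```

```text
t 37.55 grasp shaker xyz mm [36.7 93.9] 88.7 world [ 0.5391 -0.2266  0.0887] toolx yaw-shaker deg 180.01 tilt z [-0.001  0.    -1.   ] F [-0.8  0.1 -0.9] w 43.8 gf 15.0 q [-0.59  0.68  1.65  0.    0.8  -2.07]
```

Emit:
send_rows(
  deltas="-0.5 -0.7 4 0 0 0 0.3;0 0 4 0 0 0 0.3;0 0 3 0 0 0 0.3;0 0 1.5 0 0 0 0.3;0 0 0 0 0 0 0.3",
)

```text
time: 38.17
position: [0.5396, -0.2274, 0.1274]
tool_rot: [0.042, 0.999, 0.0, -0.0]
ft_force: [0.4, 0.1, 0.0]
grip_width: 0.0436
grip_force: 15.0
```

```bash
python3 f.py
```

```text
t 38.17 grasp shaker xyz mm [37.3 93.1] 76.4 world [ 0.5396 -0.2274  0.0764] toolx yaw-shaker deg 180.01 tilt z [-0.  0. -1.] F [0.4 0.1 0. ] w 43.6 gf 15.0 q [-0.59  0.7   1.66  0.    0.78 -2.08]
```

Emit:
send_rows(
  deltas="0 0 1 0 0 0 0.3;0 0 0 0 0 0 0.58;0 0 0 0 0 0 0.58;0 0 0 0 0 0 0.58;0 0 -20 0 0 0 0.58;0 0 -40 0 0 0 0.58;0 0 -50 0 0 0 0.58;0 0 -30 0 0 0 0.58;0 -15 0 0 0 0 0.58;0 0 0 0 0 0 0.58",
)

```text
time: 39.42
position: [0.5379, -0.2434, 0.2657]
tool_rot: [0.043, 0.999, 0.0, -0.0]
ft_force: [-1.1, 0.4, 0.7]
grip_width: 0.0509
grip_force: 0.0
```

```bash
python3 f.py; python3 i.py w7.png
```

```text
t 39.42 grasp shaker xyz mm [36.9 77.1] 214.7 world [ 0.5378 -0.2434  0.2147] toolx yaw-shaker deg 179.93 tilt z [-0.001  0.    -1.   ] F [-1.1  0.4  0.7] w 50.9 gf 0.0 q [-0.61  0.51  1.55 -0.    1.08 -2.1 ]
```

View pics/w7.png

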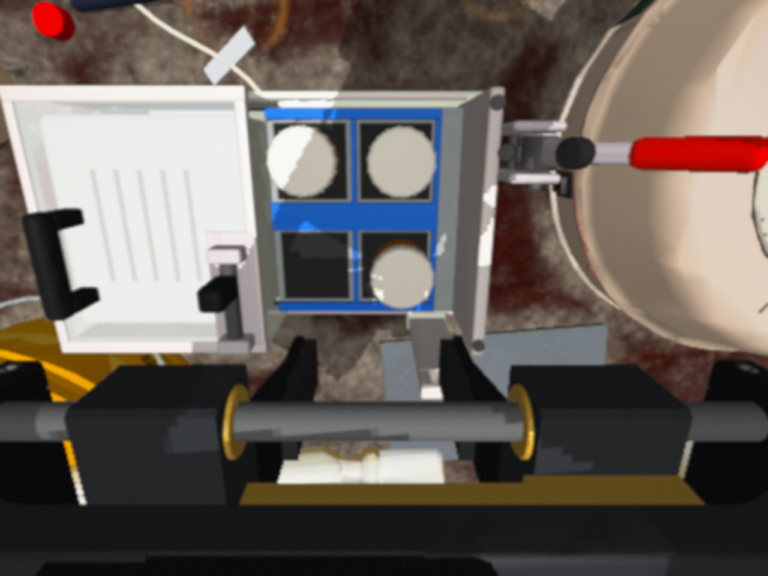

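All three pots appear in their cells: (302,160), (401,160) and (401,277). I'll check heights and level.

```bash
cat > u.py <<'E'
from h import *
c=cam('wrist'); W=cloud(c)
for u,v in [(302,160),(401,160),(401,277)]:
    u,v=int(u/1.5),int(v/1.5); yy,xx=np.mgrid[:384,:512]; m=(yy-v)**2+(xx-u)**2<16**2
    P=W[m]; P=P[np.isfinite(P[:,0])&(P[:,2]>.06)]; 
    q=np.linalg.lstsq(np.c_[P[:,:2],np.ones(len(P))],P[:,2],rcond=None)[0]
    print((A.T@(P[:,:2].mean(0)-S)*1000).round(1),P[:,2].mean().round(4),'slope',q[:2].round(3))
E
python3 u.py
```

```text
[-41.8  30.8] 0.0763 slope [0.002 0.003]
[-41.8  92.7] 0.0764 slope [ 0.002 -0.006]
[34.4 93.9] 0.0764 slope [-0.002  0.005]
```

Emit:
send_rows(
  deltas="8 -59 0 0 0 0 0.5;8 -60 0 0 0 0 0.5;7 -60 0 0 0 0 0.5;0 0 40 0 0 0 0.5;0 0 30 0 0 0 0.5;0 0 10 0 0 0 0.5;0 0 0 0 0 0 0.5",
)

```text
time: 40.4
position: [0.5001, -0.4181, 0.1853]
tool_rot: [0.042, 0.999, 0.001, -0.001]
ft_force: [0.1, -0.3, 0.1]
grip_width: 0.0435
grip_force: 0.0
```

```bash
python3 f.py
```

```text
t 40.4 grasp shaker xyz mm [  14.1 -100.2] 134.3 world [ 0.5    -0.418   0.1343] toolx yaw-shaker deg 180.03 tilt z [-0.002  0.002 -1.   ] F [ 0.1 -0.3  0.1] w 43.5 gf 0.0 q [-0.87  0.69  1.45  0.    1.01 -2.35]
```

Emit:
send_rows(
  deltas="0 -1.5 5 0 0 0 0.5;0 0 0 0 0 0 0;0 0 0 0 0 0 0;0 0 0 0 0 0 0;0 0 0 0 0 0 0;0 0 0 0 0 0 0;0 15 0 0 0 0 0;0 20 0 0 0 0 0;0 20 0 0 0 0 0;0 20 0 0 0 0 0",
  newtons=25,
)

```text
time: 41.65
position: [0.5069, -0.344, 0.1818]
tool_rot: [0.042, 0.999, -0.0, 0.0]
ft_force: [1.1, -3.6, 2.3]
grip_width: 0.0115
grip_force: 25.0
```

Emit:
send_rows(
  deltas="0 20 0 0 0 0 0;0 20 0 0 0 0 0;0 12 0 0 0 0 0;0 6 0 0 0 0 0;0 0 0 0 0 0 0",
)

```text
time: 42.28
position: [0.5116, -0.2897, 0.1818]
tool_rot: [0.042, 0.999, -0.002, 0.0]
ft_force: [-2.3, -7.7, 0.4]
grip_width: 0.0118
grip_force: 25.0
```

```bash
python3 f.py
```

```text
t 42.27 grasp shaker xyz mm [14.8 28.4] 130.8 world [ 0.5116 -0.29    0.1308] toolx yaw-shaker deg 180.08 tilt z [ 0.    -0.005 -1.   ] F [-2.3 -7.7  0.4] w 11.8 gf 25.0 q [-0.7   0.62  1.63 -0.    0.89 -2.19]
```

Emit:
send_rows(
  deltas="0 0 0 0 0 0 0.5;0 0 0 0 0 0 0.5;0 0 0 0 0 0 0.5;0 0 -60 0 0 0 0.5;-7 45 0 0 0 0 0.5;-6 45 0 0 0 0 0.5;0 0 0 0 0 0 0.5",
)

```text
time: 43.15
position: [0.5316, -0.1955, 0.2413]
tool_rot: [0.04, 0.999, 0.001, -0.001]
ft_force: [0.7, -0.5, 0.3]
grip_width: 0.0435
grip_force: 0.0
```

```bash
python3 f.py
```

```text
t 43.15 grasp shaker xyz mm [ 26.6 124.3] 190.3 world [ 0.5315 -0.1954  0.1903] toolx yaw-shaker deg 180.25 tilt z [-0.002  0.002 -1.   ] F [ 0.7 -0.5  0.3] w 43.5 gf 0.0 q [-0.55  0.51  1.63  0.    1.   -2.04]
```

Emit:
send_rows(
  deltas="-1 -4.5 25 0 0 0 0.5;0 0 19 0 0 0 0.5;0 0 0 0 0 0 0.5;0 0 0 0 0 0 0;0 0 0 0 0 0 0;0 0 0 0 0 0 0;0 0 0 0 0 0 0;0 0 0 0 0 0 0",
  newtons=20,
)

```text
time: 44.15
position: [0.5329, -0.2035, 0.1981]
tool_rot: [0.042, 0.999, 0.0, 0.0]
ft_force: [-0.1, 2.0, 2.8]
grip_width: 0.0134
grip_force: 20.0
```

```bash
python3 f.py
```

```text
t 44.15 grasp shaker xyz mm [ 28.7 116.4] 147.1 world [ 0.5329 -0.2035  0.1471] toolx yaw-shaker deg 180.0 tilt z [ 0.001  0.    -1.   ] F [-0.1  2.   2.8] w 13.4 gf 20.0 q [-0.56  0.58  1.66  0.    0.9  -2.05]
```

Emit:
send_rows(
  deltas="0 3 0 0 0 0 0;0 2 0 0 0 0 0;0 0 0 0 0 0 0",
)

```text
time: 44.52
position: [0.5333, -0.2011, 0.1981]
tool_rot: [0.042, 0.999, -0.003, 0.001]
ft_force: [-2.7, -6.8, 3.7]
grip_width: 0.0137
grip_force: 20.0
```

```bash
python3 f.py
```

```text
t 44.52 grasp shaker xyz mm [ 28.9 118.5] 147.1 world [ 0.5334 -0.2014  0.1471] toolx yaw-shaker deg 180.09 tilt z [ 0.001 -0.005 -1.   ] F [-2.7 -6.8  3.7] w 13.7 gf 20.0 q [-0.55  0.58  1.66 -0.01  0.9  -2.04]
```

Guard firmly shut again (118.5). Now I'll push the bolt home.

Emit:
send_rows(
  deltas="-7 0 0 0 0 0 0;-8 0 0 0 0 0 0;-8 0 0 0 0 0 0;-5 0 0 0 0 0 0;-3 0 0 0 0 0 0;0 0 0 0 0 0 0",
)

```text
time: 45.28
position: [0.5603, -0.2034, 0.198]
tool_rot: [0.041, 0.999, -0.002, -0.005]
ft_force: [-12.1, -7.4, 10.6]
grip_width: 0.0136
grip_force: 20.0
```

```bash
python3 f.py
```

```text
t 45.27 grasp shaker xyz mm [ 55.5 118.6] 147.0 world [ 0.5598 -0.2036  0.147 ] toolx yaw-shaker deg 180.15 tilt z [-0.01  -0.003 -1.   ] F [-12.1  -7.4  10.6] w 13.6 gf 20.0 q [-0.53  0.61  1.59 -0.01  0.95 -2.02]
```

Emit:
send_rows(
  deltas="0 0 0 0 0 0 0.5;0 0 0 0 0 0 0.5;0 0 0 0 0 0 0.5;0 0 -55 0 0 0 0.5;0 0 -55 0 0 0 0.5;33 29 0 0 0 0 0.5;33 29 0 0 0 0 0.5;34 29 0 0 0 0 0.5;0 0 0 0 0 10 0.5;0 0 0 0 0 10 0.5",
)

```text
time: 46.52
position: [0.4714, -0.1052, 0.3077]
tool_rot: [0.217, 0.976, 0.0, 0.0]
ft_force: [-0.4, -0.2, -0.6]
grip_width: 0.0435
grip_force: 0.0
```

Emit:
send_rows(
  deltas="0 0 0 0 0 10 0.5;0 0 0 0 0 10 0.5;0 0 0 0 0 10 0.5;0 0 0 0 0 10 0.5;0 0 0 0 0 10 0.5;0 0 0 0 0 10 0.5;0 0 0 0 0 10 0.5;0 0 0 0 0 0 0.5",
)

```text
time: 47.52
position: [0.4718, -0.1059, 0.3075]
tool_rot: [0.736, 0.677, 0.0, -0.0]
ft_force: [0.1, -0.8, -0.1]
grip_width: 0.0431
grip_force: 0.0
```

```bash
python3 f.py
cat > v.py <<'E'
from h import *
W=cloud(cam('scene')).reshape(-1,3); c=cam('top'); W=np.vstack([W,cloud(c).reshape(-1,3)]); L=(W[:,:2]-S)@A*1000; Z=W[:,2]*1000
def med(n,x0,x1,y0,y1,z0,z1):
    m=(L[:,0]>x0)&(L[:,0]<x1)&(L[:,1]>y0)&(L[:,1]<y1)&(Z>z0)&(Z<z1); print(n,m.sum(),(L[m].min(0).round(),L[m].max(0).round(),L[m].mean(0).round(1)) if m.any() else '')
med('knob',15,75,100,135,130,152); med('bar',-30,60,10,50,128,145)
save(c,'t4.png',(320,180,440,260),6)
E
python3 v.py
```

```text
t 47.52 grasp shaker xyz mm [-40.5 208.4] 256.5 world [ 0.4718 -0.1059  0.2565] toolx yaw-shaker deg 90.16 tilt z [-0.  0. -1.] F [ 0.1 -0.8 -0.1] w 43.1 gf 0.0 q [-0.45  0.32  1.76  0.    1.06 -0.37]
knob 22 (array([ 44., 111.]), array([ 60., 127.]), array([ 50.1, 119.8]))
bar 111 (array([-20.,  20.]), array([43., 35.]), array([10.7, 29.6]))
```

View pics/t4.png

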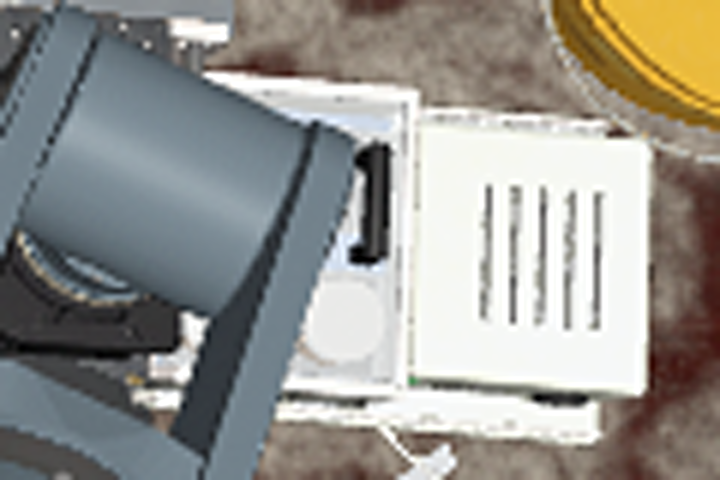

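I'll verify the bolt with the wrist camera before closing the lever.

Emit:
send_rows(
  deltas="-55 20 0 0 0 0 0.5;-55 20 0 0 0 0 0.5;-55 20 0 0 0 0 0.5;0 0 0 0 0 0 0.5;0 0 0 0 0 0 0.5",
)

```text
time: 48.25
position: [0.517, -0.2752, 0.307]
tool_rot: [0.736, 0.677, 0.0, -0.001]
ft_force: [0.9, 0.4, -0.0]
grip_width: 0.0434
grip_force: 0.0
```

```bash
python3 f.py
cat > x.py <<'E'
from h import *
c=cam('wrist'); save(c,'w8.png',s=1.5); W=cloud(c); L=(W[...,:2]-S)@A*1000; Z=W[...,2]*1000
m=(Z>137)&(Z<152)&(L[...,0]>10)&(L[...,0]<80)&(L[...,1]>100)&(L[...,1]<140)
if m.any(): print('knob top',m.sum(),L[m].min(0).round(1),L[m].max(0).round(1),np.median(L[m],0).round(1))
print('expected px home/drawn *1.5',[ (proj(c,[*(S+A@np.array([x,118])/1000),.146])*1.5).round() for x in (56,28)])
m=(Z>115)&(Z<131)&(L[...,0]>78)&(L[...,0]<110)&(L[...,1]>95)&(L[...,1]<140); print('keeper',L[m].min(0).round(1),L[m].max(0).round(1))
E
python3 x.py
```

```text
t 48.25 grasp shaker xyz mm [18.8 43.6] 256.0 world [ 0.5169 -0.2752  0.256 ] toolx yaw-shaker deg 90.05 tilt z [-0.001  0.002 -1.   ] F [ 0.9  0.4 -0. ] w 43.4 gf 0.0 q [-0.68  0.46  1.52  0.    1.17 -0.6 ]
knob top 271 [ 48.2 112.2] [ 62.1 125.5] [ 54.7 119. ]
expected px home/drawn *1.5 [array([445., 167.]), array([395., 167.])]
keeper [ 78.2 103.8] [100.5 133.3]
```

View pics/w8.png

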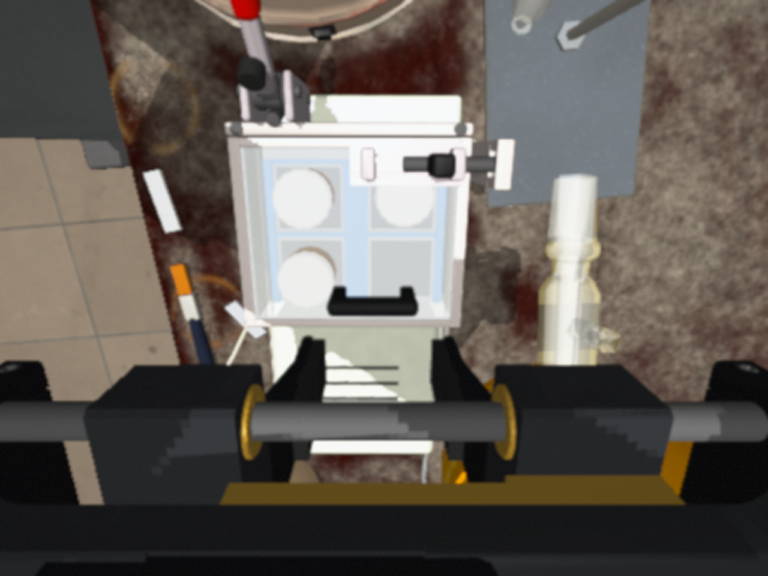

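The picture and depth agree. The knob is at about x = 55 mm, up against the far guide at (441,164), so the bolt is home and the guard is shut. Now the lever.

Emit:
send_rows(
  deltas="54 -21 0 0 0 0 0.5;54 -21 0 0 0 0 0.5;53 -21 0 0 0 0 0.5;0 0 30 0 0 0 0.5;0 0 30 0 0 0 0.5;0 0 0 0 0 0 0.5;0 0 0 0 0 0 0.5",
)

```text
time: 49.18
position: [0.4686, -0.1095, 0.2484]
tool_rot: [0.736, 0.677, 0.0, 0.0]
ft_force: [-0.5, -0.6, -0.2]
grip_width: 0.0431
grip_force: 0.0
```

```bash
python3 f.py
```

```text
t 49.17 grasp shaker xyz mm [-43.4 204.6] 197.4 world [ 0.4686 -0.1095  0.1974] toolx yaw-shaker deg 90.08 tilt z [ 0.001 -0.    -1.   ] F [-0.5 -0.6 -0.2] w 43.1 gf 0.0 q [-0.46  0.4   1.83  0.    0.91 -0.38]
```

Emit:
send_rows(
  deltas="0 -1 15 0 0 0 0.5;0 0 8 0 0 0 0.5;0 0 0 0 0 0 0;0 0 0 0 0 0 0;0 0 0 0 0 0 0;0 0 0 0 0 0 0;0 0 0 0 0 0 0;-8 0 -6.3 0 0 0 0;-8.9 0 -5 0 0 0 0;-9.5 0 -3.6 0 0 0 0",
  newtons=30,
)

```text
time: 50.42
position: [0.4652, -0.1327, 0.2383]
tool_rot: [0.738, 0.675, 0.003, -0.004]
ft_force: [7.8, 13.0, -9.2]
grip_width: 0.0136
grip_force: 30.0
```

```bash
python3 f.py
```

```text
t 50.42 grasp shaker xyz mm [-44.9 181.6] 187.3 world [ 0.4652 -0.1322  0.1873] toolx yaw-shaker deg 89.79 tilt z [ 0.    0.01 -1.  ] F [ 7.8 13.  -9.2] w 13.6 gf 30.0 q [-0.51  0.42  1.84  0.01  0.89 -0.43]
```

Emit:
send_rows(
  deltas="-10 0 -2.2 0 0 0 0;-10.2 0 -0.6 0 0 0 0;-10.2 0 1 0 0 0 0;-9.9 0 2.4 0 0 0 0;-9.4 0 3.8 0 0 0 0;-8.8 0 5.2 0 0 0 0;-7.9 0 6.5 0 0 0 0;-6.8 0 7.6 0 0 0 0;-5.6 0 8.5 0 0 0 0;-4.3 0 9.2 0 0 0 0",
)

```text
time: 51.68
position: [0.4575, -0.2275, 0.2019]
tool_rot: [0.734, 0.679, -0.006, 0.007]
ft_force: [-18.2, -23.4, 18.8]
grip_width: 0.0132
grip_force: 30.0
```

```bash
python3 f.py
```

```text
t 51.67 grasp shaker xyz mm [-44.4  85.1] 150.9 world [ 0.4575 -0.2284  0.1509] toolx yaw-shaker deg 90.38 tilt z [ 0.    -0.018 -1.   ] F [-18.2 -23.4  18.8] w 13.2 gf 30.0 q [-0.67  0.51  1.81 -0.02  0.81 -0.58]
```

Emit:
send_rows(
  deltas="0 0 0 0 0 0 0.5;0 0 0 0 0 0 0.5;0 0 0 0 0 0 0.5;0 0 0 0 0 0 0.5;0 0 -40 0 0 0 0.5;0 0 -60 0 0 0 0.5;-55 30 -30 0 0 0 0.5;-55 30 0 0 0 0 0.5;0 0 0 0 0 0 0.5;0 0 0 0 0 0 0.5",
)

```text
time: 52.92
position: [0.5055, -0.3268, 0.324]
tool_rot: [0.736, 0.677, 0.0, -0.002]
ft_force: [0.3, 0.3, 0.6]
grip_width: 0.0436
grip_force: 0.0
```

```bash
python3 f.py
cat > y.py <<'E'
from h import *
c=cam('wrist'); save(c,'w9.png',s=1.5); W=cloud(c); L=(W[...,:2]-S)@A*1000; Z=W[...,2]*1000; im=c['image'].astype(int)
red=(im[...,0]>110)&(im[...,1]<90)&(im[...,2]<90)&(abs(L[...,0]+45)<20)&(L[...,1]>40)&(L[...,1]<250)
if red.any():
    q=np.polyfit(L[red][:,1],Z[red],1); print('red y',L[red][:,1].min(),L[red][:,1].max(),'slope deg',np.degrees(np.arctan(-q[0])),'z max',Z[red].max())
m=(Z>137)&(Z<152)&(L[...,0]>10)&(L[...,0]<80)&(L[...,1]>105)&(L[...,1]<140)
if m.any(): print('knob',L[m].min(0).round(1),L[m].max(0).round(1))
m=(Z>131)&(Z<143)&(abs(L[...,0]-15)<30)&(L[...,1]>5)&(L[...,1]<60)
if m.any(): print('bar',L[m].min(0).round(1),L[m].max(0).round(1))
E
python3 y.py
```

```text
t 52.92 grasp shaker xyz mm [11.7 -8.7] 273.0 world [ 0.5054 -0.3266  0.273 ] toolx yaw-shaker deg 90.02 tilt z [-0.002  0.002 -1.   ] F [0.3 0.3 0.6] w 43.6 gf 0.0 q [-0.76  0.46  1.45  0.    1.23 -0.68]
red y 70.46180384277979 115.19189677960891 slope deg 11.201735925183845 z max 150.2576517821671
knob [ 48.2 111.7] [ 61.8 125.2]
bar [-14.4  22.7] [43.5 35. ]
```

View pics/w9.png

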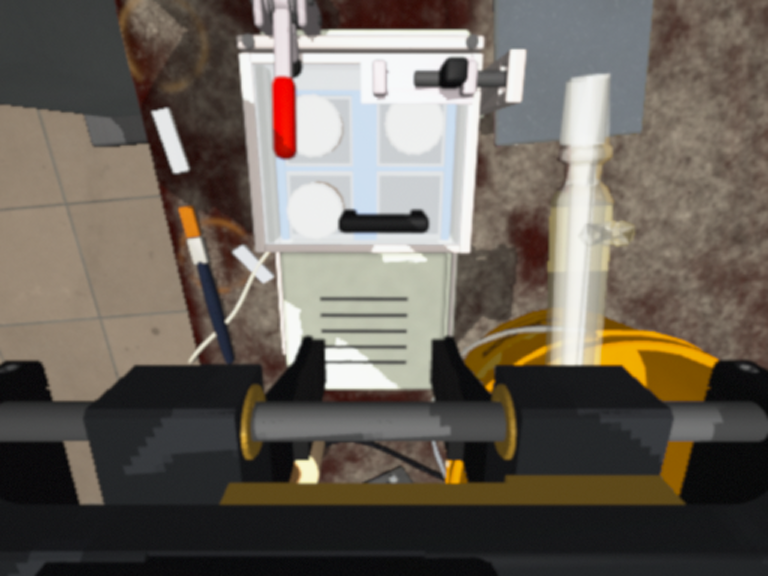

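The lever is closed (handle slope about 11°), the bolt is home, the guard is shut and three pots are standing in the tray. The robot is clear, so I'm handing in.

```bash
python3 -c "
from rig import robot
print(robot.hand_in())"
```

```text
the job is handed in; nothing more can be done
None
```

The job is handed in: three pots were found on the desk and all three stand in the tray. The guard is shut, the bolt is home and the lever is closed; the hand-in call returned no verdict.

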